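# Zero the balance, nest the weighing cups on it and tare

### The job

With the stylus held in the gripper, press the recessed orange tare button on the balance's front fully in and release it while the pan is still empty, and lay the stylus down; then nest all the metal weighing cups on the bench inside one another on the pan, the widest outermost, each narrower one upright and fully down inside it, the nest wholly on the pan. Press the tare button with the stylus once more under the finished nest's load. Lastly lay the stylus flat and wholly on its blue mat, with the nest still in place, and leave everything else on the bench where it stands.

Things in the scene. Friction and masses are not known exactly. Their poses are not given: they have to be found in the camera images.
- cup_a: weighing cup, steel blue anodised aluminium, round, open-topped, upright: 70 mm across the outside of its mouth, 40 mm high, about 140 g. The top 20 mm are a straight collar, below it the cup tapers to 64 mm at the foot; wall 2 mm, floor 5 mm thick. Origin: centre of the underside, z up along the cup. May be absent.
- cup_b: weighing cup, gold anodised aluminium, round, open-topped, upright: 60 mm across the outside of its mouth, 58 mm high, about 125 g. The top 20 mm are a straight collar, below it the cup tapers to 54 mm at the foot; wall 2 mm, floor 5 mm thick. Origin: centre of the underside, z up along the cup. May be absent.
- cup_c: weighing cup, dark red anodised aluminium, round, open-topped, upright: 50 mm across the outside of its mouth, 76 mm high, about 110 g. The top 20 mm are a straight collar, below it the cup tapers to 44 mm at the foot; wall 2 mm, floor 5 mm thick. Origin: centre of the underside, z up along the cup. May be absent.
- cup_d: weighing cup, green anodised aluminium, round, open-topped, upright: 40 mm across the outside of its mouth, 94 mm high, about 95 g. The top 20 mm are a straight collar, below it the cup tapers to 34 mm at the foot; wall 2 mm, floor 5 mm thick. Origin: centre of the underside, z up along the cup. May be absent.
- cup_e: weighing cup, silver anodised aluminium, round, open-topped, upright: 30 mm across the outside of its mouth, 112 mm high, about 80 g. The top 20 mm are a straight collar, below it the cup tapers to 24 mm at the foot; wall 2 mm, floor 5 mm thick. Origin: centre of the underside, z up along the cup. May be absent.
- balance: white laboratory balance fixed to the bench, body 220 mm deep (its x) by 200 mm wide (its y), top at 65 mm. Origin: centre of its underside on the bench. Its front, with a dark display and the tare button, faces its own -x, roughly towards the robot; it may stand turned by up to 0.15 rad.
- pan_top (a point): centre of the upper face of the round steel weighing pan, 180 mm across, 80 mm above the bench; fixed. Axes as the balance's. The cups are a graded set: each drops loosely (3 mm play all round) into any wider one and stands on its floor, 5 mm above the wider one's underside; its rim then stands 23 mm or more above the wider one's rim.
- tare (a joint): travel of the orange spring tare button in the balance's front: 0 out, 0.005 m fully in; moves along the balance's +x; about 1.2 N to start, 4 N fully in; it counts as pressed beyond 0.0035. Springs back.
- tare_face (a point): centre of the outer face of the tare button (12 mm across), 42 mm above the bench, 55 mm to the -y side of the balance's middle; moves with the button. It looks along the balance's -x. It lies 7 mm deep in a round green bezel, 15 mm bore, 27 mm outside, sticking out 14 mm from the front.
- recess_mouth (a point): centre of the mouth of that bezel, 7 mm in front of the button's face; fixed to the balance.
- stylus: button stylus, 140 mm long, 40 g: yellow handle 90 mm long of 14 x 14 mm square section, then a steel pin 50 mm long and 6 mm thick. Origin: on its axis, midway along the whole length; x points to the pin's tip, 70 mm away; the handle reaches from x = -70 to +20 mm. It balances at about x = -20 mm. At the start it lies on its mat, pin roughly away from the robot.
- stylus_tip (a point): end of the stylus's steel pin, on its axis.
- stylus_end (a point): other end of the stylus, centre of the handle's end face.
- mat: thin light-blue rubber mat fixed on the bench, 200 mm (its x) by 100 mm (its y), 3 mm thick; origin: centre of its underside. The stylus's place.
- tip_box: bystander: white pipette tip box with a blue lid, fixed, 122 x 77 mm, 63 mm high; origin: centre of its underside.
- bottle_amber: bystander: amber glass bottle, 68 mm across, 150 mm high; origin: centre of its underside.
- bottle_clear: bystander: clear glass bottle with a blue cap, 60 mm across, 130 mm high; origin: centre of its underside.
- jar_white: bystander: white plastic jar, 52 mm across, 60 mm high; origin: centre of its underside.
- jar_small: bystander: small amber jar with a white lid, 44 mm across, 50 mm high; origin: centre of its underside.
- flask: bystander: green glass conical flask with a stopper, 70 mm across, 108 mm high; origin: centre of its underside.
- weight: bystander: brass weight, plain cylinder 36 mm across, 35 mm high; origin: centre of its underside.
Mind the look-alikes: they are no part of the job. Leave any purple look-alike of the cup_d alone.

How it is judged (in metres and radians):
On the way, in this order (a step that is already met when the one before it is completed fails the run):
1. the tare button is pressed in with the stylus's tip, no cup being on the pan (value of joint tare above 0.0035 m and distance between stylus_tip and tare_face below 0.008 m and z of each of cup_a, cup_b, cup_c, cup_d, cup_e in the frame of pan_top below -0.03 m), for 0.1 s.
2. all cups present stand nested in size order on the pan (z of cup_a in the frame of pan_top between -0.004 and 0.004 m and horizontal distance between cup_a and pan_top below 0.058 m and angle between each of cup_a, cup_b, cup_c, cup_d, cup_e's own z axis and vertical below 0.08 rad and linear speed of each of cup_a, cup_b, cup_c, cup_d, cup_e below 0.03 m/s and z of cup_b in the frame of pan_top between -0.004 and 0.009 m and horizontal distance between cup_b and pan_top below 0.063 m and horizontal distance between each of cup_b, cup_c, cup_d, cup_e and cup_a below 0.01 m and z of cup_c in the frame of pan_top between -0.004 and 0.014 m and horizontal distance between cup_c and pan_top below 0.068 m and horizontal distance between each of cup_c, cup_d, cup_e and cup_b below 0.01 m and z of cup_d in the frame of pan_top between -0.004 and 0.019 m and horizontal distance between cup_d and pan_top below 0.073 m and horizontal distance between each of cup_d, cup_e and cup_c below 0.01 m and z of cup_e in the frame of pan_top between -0.004 and 0.024 m and horizontal distance between cup_e and pan_top below 0.078 m and horizontal distance between cup_e and cup_d below 0.01 m), for 0.3 s.
3. the tare button is pressed in with the stylus's tip, the nest being in place (all of step 2 and value of joint tare above 0.0035 m and distance between stylus_tip and tare_face below 0.008 m), for 0.1 s.
At the end, for the whole second after the job is handed in: Cups present stand at rest on the pan, upright (0.08 rad), nested: fully down (within 4 mm), axes within 10 mm of each other, feet wholly on the pan (widest cup within 58 mm of its centre). Tare button out again (under 1 mm). Stylus at rest, flat on the mat, both ends within its outline (all of step 2 and z of each of stylus_tip, stylus_end in the frame of mat below 0.016 m and x of stylus_tip in the frame of mat between -0.101 and 0.101 m and y of stylus_tip in the frame of mat between -0.051 and 0.051 m and x of stylus_end in the frame of mat between -0.101 and 0.101 m and y of stylus_end in the frame of mat between -0.051 and 0.051 m and value of joint tare below 0.001 m and linear speed of stylus below 0.03 m/s); the robot touches nothing.
It fails at once if a bystander is pushed more than 30 mm (distance of any of bottle_amber, bottle_clear, jar_white, jar_small, flask, weight from where it was at the start of the episode above 0.03 m).
It fails at once if a bystander is tipped over (angle between any of bottle_amber, bottle_clear, jar_white, jar_small, flask, weight's own z axis and vertical above 0.5 rad).
Of cup_a, cup_b, cup_c, cup_d, cup_e only 3 to 5 are there at a start; the rules pass over those that are not, and their reading is None.
At some moment in a run one of cup_a, cup_b, stylus may be knocked a few centimetres aside while the robot is not near it.
It also fails if it takes over 210 s, if anything falls off the work surface, if the arm or the gripper's body presses on something with over 40 N, if the wrist force passes 120 N, or if a joint passes its speed limit or range.

### The arm

A 7-joint arm with a two-finger parallel gripper is mounted at the origin on the work surface. World frame = base frame: x ahead of the robot, y to its left, z up, the work surface at z = 0. Lengths are in m, angles in degrees, forces in N, time in s.
With the tool pointing down it reaches from about 0.425 to 0.875 m from the base axis. Payload 4.7 kg.
Tool frame: the origin (TCP) lies at the very end of the fingers, on their centre line; the grasp point (between the pads) lies 19 mm behind it (pinch_z is the distance from the TCP to the grasp point, in m); z points along the fingers, y is the direction in which the jaws open and shut (so a half turn about z gives the same grasp; the last joint's range is limited). The gripper opens to 87 mm and grips with 3 to 60 N. Pads are 19 mm wide; open, the fingers measure 117 mm over their backs; the gripper's body (75 mm by 190 mm) begins 51 mm behind the grasp point.
Start: joints at [78.043, 18.392, -4.016, 83.108, 1.295, 78.541, -3.26], TCP at [0.144, -0.634, 0.187] pointing down, gripper open.
Joint ranges: [-163.93, 163.93], [-17.29, 119.83], [-79.2, 71.16], [3.27, 140.29], [-89.18, 269.18], [5.43, 117.66], [-154.24, 154.24]. Speed limits (degrees/s): [147.25, 147.25, 180, 180, 180, 180, 180].

### API

Orientations are given as [roll, pitch, yaw] about the fixed x, y, z axes, in that order (R = Rz(yaw) Ry(pitch) Rx(roll)).
In Python, from cell import get_obs, read_camera, camera_params, sign_off, pinch_z gives the robot as it stands.
- The arm moves only by the shell command python3 -m handwheel 'ROWS' [FORCE]. ROWS is JSON, a list of rows, each a list of 5 numbers: the finger opening in m, from 0 to 0.087, then the shift along the tool's x, y, z in m, then the turn about the tool's z in rad. In form: [[jaw, tx, ty, tz, twist], ...]. A call has 1 to 20 rows; each row is the pose to reach, as a shift and turn from the pose commanded when the call began, along the tool's axes at that moment; what a row does not reach only later rows make up. A row lasts 1/10 s, in which the tool goes at most 50 mm and 8.59 degrees, less where a joint would pass 70% of its speed; a pose out of reach is approached as far as the arm can. A call with a gripper value outside its range is refused whole. The fingers move at their own pace and stop on an object; FORCE is the grip in N (left out, the last holds). Time passes only in rows, so rows that repeat a pose let the fingers close. It gives the time, the measured TCP pose, the force and the opening at its end, in the units of the state.
- get_obs(): the state, without advancing time (a new reading comes with each control period).
- read_camera(name): name is "side" or "top" or "wrist"; returns the picture (400x640x3 uint8, blue, green, red); there is no depth.
- camera_params(name): a dict with "camera_matrix" (3x3 intrinsics, pixels), "R" (3x3) and "t" (3): a world point X has camera coordinates R X + t. Camera axes: x right, y down, z forward; pixel columns grow to the right and rows downward; lengths in m; the calibration is good to about 2 mm. A picture is of the moment at which its call begins: read the wrist's pose just before it. camera_params takes no time and is no camera call; for the wrist camera it gives the pose at the moment of the call.
- sign_off(): hands the job in, once; it reports no verdict.
The state is a dict: "time_s": time; "qpos": joint angles; "joint_velocities": joint speeds; "effort": joint torques, N m; "tool_pos": TCP position; "tool_rot": TCP orientation; "force": force on the tool from outside, world axes, zero at the start; "wrist_torque": the same for the moment, N m; "grip_width": finger opening in m.
Only numpy, scipy, OpenCV 4.12 (cv2) and the standard library are available. Lean on these libraries where they do the work, as an engineer would, in place of code of your own. Each camera call takes 0.05 s, during which the arm holds its last target.

## Working session

There is one attempt and no reset: what is moved stays moved. The work goes in short steps, Python scripts to look and compute and a shell command to move; the robot and the scene stay as the last step left them, time stands still between calls to the robot, and variables do not carry over. Pictures are saved under pics/ and viewed, and the job is handed in when it is done.

```bash
ls; mkdir -p pics; python3 - <<'E'
from cell import *
import cv2
o=get_obs();print(o['time_s'],o['tool_pos'],o['tool_rot'],o['grip_width'],pinch_z)
for n in ['side','top','wrist']:
    p=camera_params(n);print(n,p['camera_matrix'],p['R'],p['t'])
    cv2.imwrite(f'pics/{n}0.png',read_camera(n))
E
```

```text
pics
0.0 [ 0.14345978 -0.63334291  0.1855863 ] [-1.79893296e+02  4.37385981e-03  1.27689118e+01] 0.08689959565024379 0.0187
side [[462.62217574   0.         322.72352629]
 [  0.         462.62217574 202.75108348]
 [  0.           0.           1.        ]] [[-0.72124546 -0.69255408 -0.01318467]
 [-0.48532903  0.51883329 -0.70375262]
 [ 0.49422739 -0.50117948 -0.71032276]] [0.37302929 0.30954273 1.15852747]
top [[378.69390297   0.         319.83190006]
 [  0.         378.69390297 204.87650565]
 [  0.           0.           1.        ]] [[-0.00586628 -0.99991772  0.01140793]
 [-0.99865279  0.00526991 -0.05162202]
 [ 0.05155765 -0.01169539 -0.99860154]] [1.21317543e-03 5.38878834e-01 1.36126271e+00]
wrist [[357.00454251   0.         321.91597114]
 [  0.         357.00454251 196.30265114]
 [  0.           0.           1.        ]] [[ 0.22011208 -0.97547376 -0.00127039]
 [-0.93735709 -0.21187133  0.27653612]
 [-0.27002289 -0.05967814 -0.96100268]] [-0.65002024 -0.0338624   0.38980904]
```

View pics/top0.png

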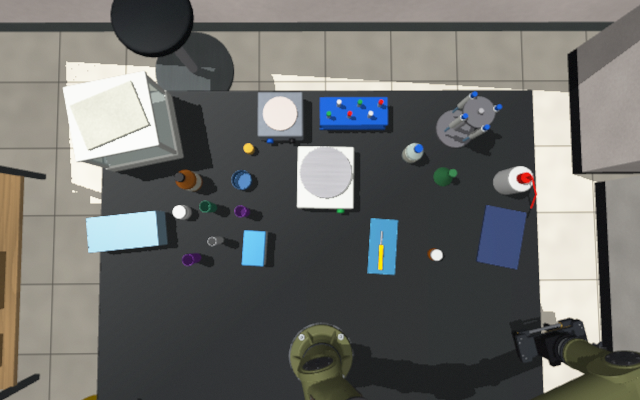

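View pics/side0.png

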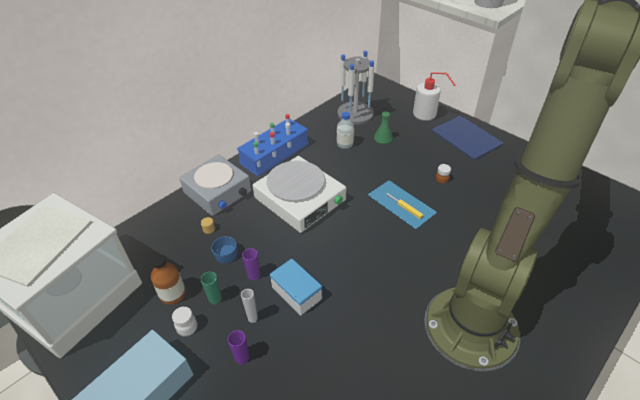

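View pics/wrist0.png

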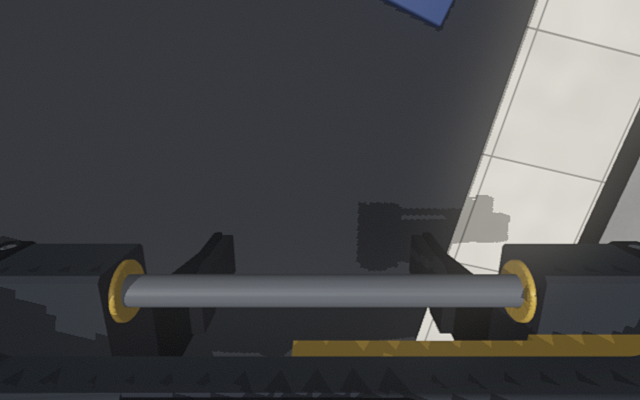

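Candidates in top view: the blue cup (242,180) fits cup_a, the green cup (206,206) fits cup_d and the silver cup (215,241) fits cup_e. Both purple cups, (241,211) and (190,259), are look-alikes. The gold item (249,148) looks like the brass weight. I'll enlarge to confirm and measure.

```bash
cat > h.py <<'E'
from cell import *
import cv2, numpy as np
def p2w(cam,uv,z,p=None):
    p=p or camera_params(cam); K,R,t=map(np.array,(p['camera_matrix'],p['R'],p['t']))
    d=R.T@np.linalg.inv(K)@np.array([uv[0],uv[1],1.]); c=-R.T@t
    return c+d*(z-c[2])/d[2]
def w2p(cam,X,p=None):
    p=p or camera_params(cam); K,R,t=map(np.array,(p['camera_matrix'],p['R'],p['t']))
    q=K@(R@np.array(X,float)+t); return q[:2]/q[2]
def crop(img,x0,y0,w,h,s,name):
    c=cv2.resize(img[y0:y0+h,x0:x0+w],None,fx=s,fy=s,interpolation=cv2.INTER_CUBIC); cv2.imwrite('pics/'+name,c)
def go(X,yaw=None,pose=None):
    """delta in tool axes from the measured pose to world TCP X, and yaw (deg) twist in rad"""
    from scipy.spatial.transform import Rotation as Rn
    o=get_obs(); R=Rn.from_euler('xyz',o['tool_rot'],degrees=True).as_matrix()
    d=R.T@(np.array(X)-o['tool_pos'])
    tw=None
    if yaw is not None:
        tw=-((yaw-o['tool_rot'][2]+90)%180-90)
        tw=np.radians(tw)
    print('d',np.round(d,4),'twist',tw,'time',o['time_s'])
E
python3 - <<'E'
from h import *
t=cv2.imread('pics/top0.png'); s=cv2.imread('pics/side0.png')
crop(t,165,130,110,145,5,'c1.png'); crop(t,290,140,115,140,5,'c2.png'); crop(s,140,200,190,170,4,'c3.png')
E
```

```text
(no output)
```

View pics/c1.png

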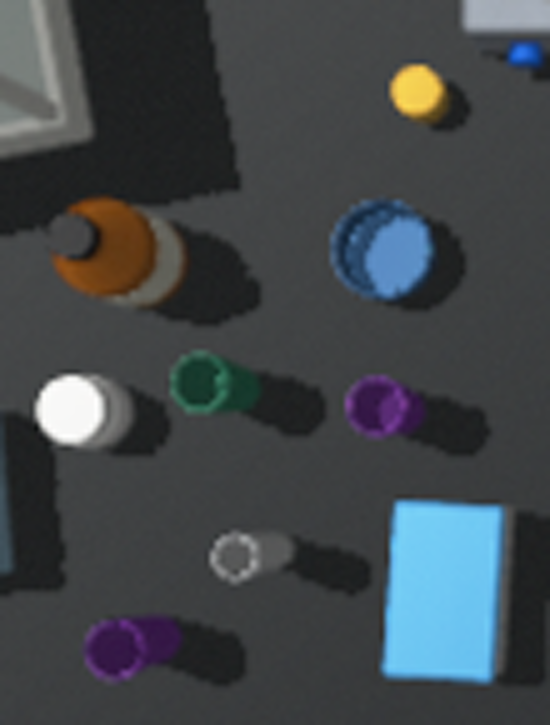

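View pics/c2.png

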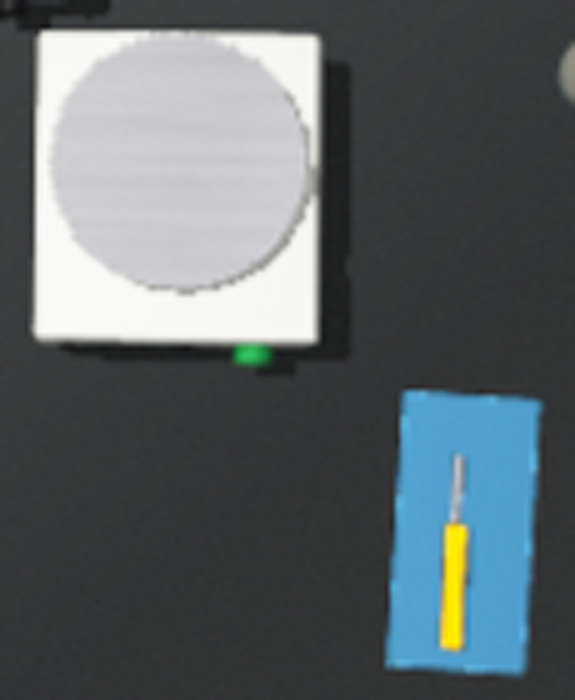

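View pics/c3.png

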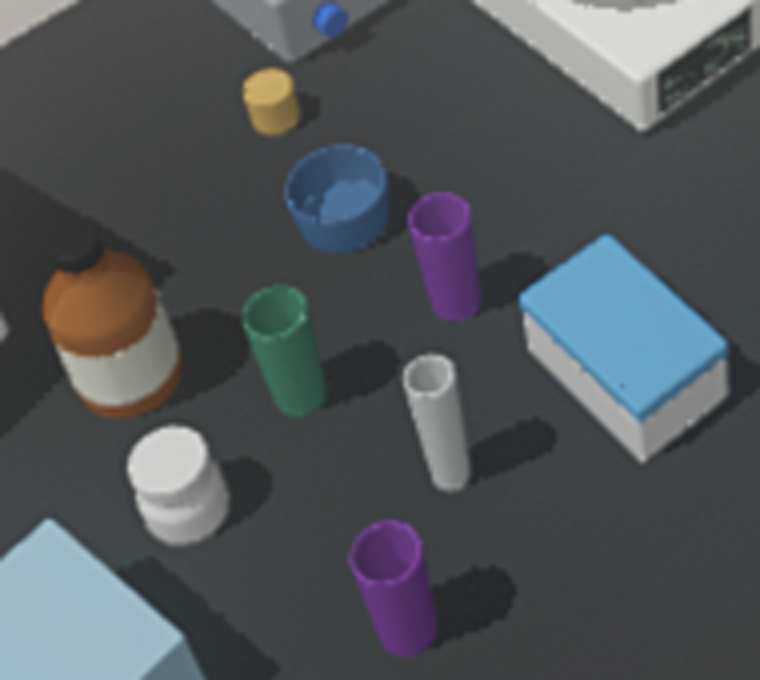

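Confirmed: the green cup at crop (201,381) is cup_d, distinct from the purple cups at (377,406) and (117,648). The silver cup's rim is at (235,557) and the blue one's at (381,248). The gold item is a solid short cylinder, so it is the weight. Cups b and c are absent.

```bash
python3 - <<'E'
from h import *
def f(c,x0,y0,s=5): return ((c[0]+.5)/s-.5+x0,(c[1]+.5)/s-.5+y0)
def T(n,c,z,o=(290,140)):
    w=p2w('top',f(c,*o),z); print(n,np.round(w,4),'r',round(np.hypot(*w[:2]),3)); return w
a=(165,130)
for n,c,z in [('a rim',(381,248),.04),('d rim',(201,381),.094),('e rim',(235,557),.112),('purp',(377,406),.094),('purp2',(117,648),.094),('weight',(417,91),.035)]: T(n,c,z,a)
for n,c in [('bl',(38,30)),('br',(320,35)),('fr',(318,343)),('fl',(35,340))]: T(n,c,.065)
T('pan',(181,162),.08);T('panL',(51,162),.08);T('panR',(309,162),.08);T('panT',(181,34),.08);T('panB',(185,292),.08)
T('bez front',(252,364),.049)
t=T('tip',(459,455),.010);e=T('end',(452,650),.010);m=T('hb',(456,523),.010)
print(np.linalg.norm(t-e),np.degrees(np.arctan2(*(t-e)[1::-1])))
for c in [(403,391),(541,402),(523,675),(387,667)]: T('mat',c,.003)
s=(140,200)
for n,c,z in [('a rim',(338,184),.04),('d rim',(277,308),.094),('e rim',(430,375),.112)]:
    print(n,p2w('side',f(c,*s,4),z))
o=get_obs()
E
```

```text
a rim [0.6307 0.2798 0.04  ] r 0.69
d rim [0.5337 0.3911 0.094 ] r 0.662
e rim [0.4147 0.3621 0.112 ] r 0.551
purp [0.516  0.2714 0.094 ] r 0.583
purp2 [0.3532 0.446  0.094 ] r 0.569
weight [0.7447 0.2556 0.035 ] r 0.787
bl [0.7457 0.0773 0.065 ] r 0.75
br [ 0.7415 -0.1215  0.065 ] r 0.751
fr [ 0.524  -0.1179  0.065 ] r 0.537
fl [0.5271 0.08   0.065 ] r 0.533
pan [ 0.6497 -0.0224  0.08  ] r 0.65
panL [0.6501 0.0678 0.08  ] r 0.654
panR [ 0.6493 -0.1114  0.08  ] r 0.659
panT [ 0.7394 -0.023   0.08  ] r 0.74
panB [ 0.5592 -0.0246  0.08  ] r 0.56
bez front [ 0.51   -0.0726  0.049 ] r 0.515
tip [ 0.4443 -0.2251  0.01  ] r 0.498
end [ 0.3036 -0.2181  0.01  ] r 0.374
hb [ 0.395  -0.2223  0.01  ] r 0.453
0.14086841935278055 -2.8815014634017477
mat [ 0.4911 -0.186   0.003 ] r 0.525
mat [ 0.4825 -0.2871  0.003 ] r 0.561
mat [ 0.2843 -0.2707  0.003 ] r 0.393
mat [ 0.2908 -0.1718  0.003 ] r 0.338
a rim [0.63144332 0.28078356 0.04      ]
d rim [0.53680769 0.39047436 0.094     ]
e rim [0.4172864 0.362328  0.112    ]
```

```bash
python3 - <<'E'
from h import *
go((.375,-.2215,.12),-2.9)
E
```

```text
d [ 0.3169 -0.3505  0.0663] twist 0.2734472862863341 time 0.15
```

```bash
python3 -m handwheel '[[0.06,0.158,-0.175,0,0.13],[0.06,0.158,-0.175,0,0.13],[0.06,0.158,-0.175,0,0.13],[0.06,0.158,-0.175,0,0.13],[0.06,0.158,-0.175,0,0.13],[0.06,0.317,-0.35,0.066,0.273],[0.06,0.317,-0.35,0.066,0.273],[0.06,0.317,-0.35,0.066,0.273],[0.06,0.317,-0.35,0.066,0.273],[0.06,0.317,-0.35,0.066,0.273],[0.06,0.317,-0.35,0.066,0.273],[0.06,0.317,-0.35,0.066,0.273],[0.06,0.317,-0.35,0.066,0.273]]' 30; python3 - <<'E'
from h import *
go((.375,-.2215,.12),-2.9)
i=read_camera('wrist');cv2.imwrite('pics/w1.png',i);t=read_camera('top');crop(t,290,140,115,140,5,'t1.png')
print(w2p('wrist',(.375,-.2215,.017)))
E
```

```text
time_s: 1.45
tool_pos: [0.3749, -0.2238, 0.1208]
tool_rot: [180.0, 0.0, -3.0]
force: [-0.1, -0.6, -0.0]
grip_width: 0.0598
d [-0.     -0.0023  0.0008] twist -0.0012249877576320412 time 1.45
[317.64591935 183.48907185]
```

View pics/w1.png

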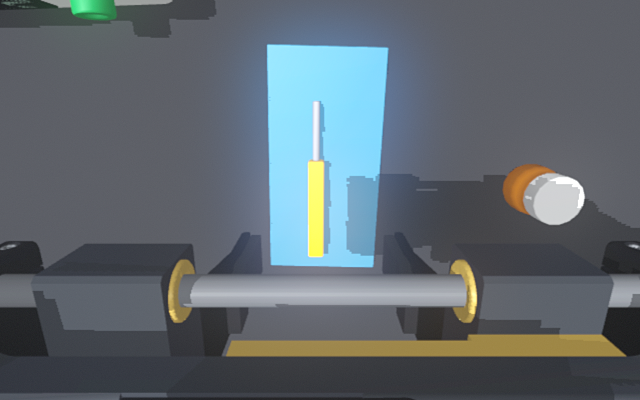

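View pics/t1.png

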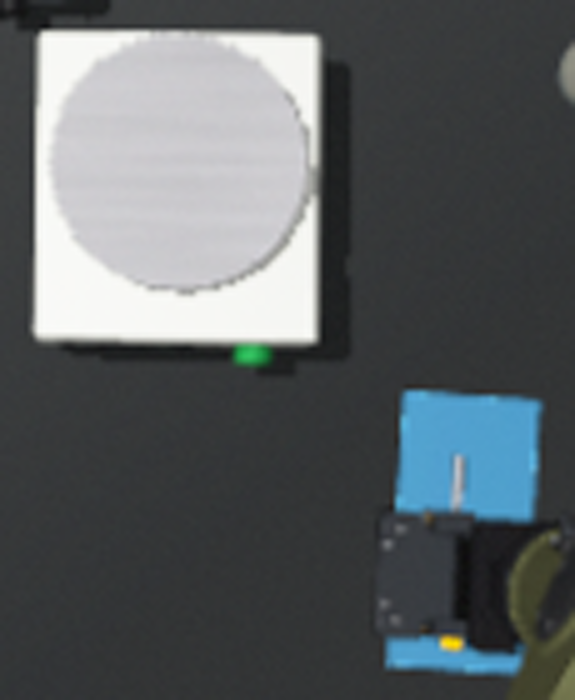

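```bash
python3 - <<'E'
from h import *
for n,u,z in [('tip',(317,101),.010),('hb',(316,160),.017),('end',(315.5,256),.017),('bez',(94,18),.042)]: print(n,p2w('wrist',u,z))
E
```

```text
tip [ 0.44409522 -0.22484443  0.01      ]
hb [ 0.39568741 -0.22127809  0.017     ]
end [ 0.30631941 -0.21558209  0.017     ]
bez [ 0.5095217  -0.07173643  0.042     ]
```

```bash
python3 -m handwheel '[[0.06,0,-0.002,0.05,0],[0.06,0,-0.002,0.09,0],[0.06,0,-0.002,0.105,0],[0.06,0,-0.002,0.1145,0],[0.06,0,-0.002,0.1145,0],[0.06,0,-0.002,0.1145,0]]'
```

```text
time_s: 2.15
tool_pos: [0.3762, -0.2215, 0.0071]
tool_rot: [180.0, -0.1, -2.9]
force: [-0.1, -0.1, 0.2]
grip_width: 0.0602
```

```bash
python3 -m handwheel '[[0.0,0,0,0,0],[0,0,0,0,0],[0,0,0,0,0],[0,0,0,0,0],[0,0,0,0,0],[0,0,0,0,0],[0,0,0,0,0],[0,0,0,0,0]]' 35; python3 -m handwheel '[[0.0,0,0,-0.02,0],[0,0,0,-0.05,0],[0,0,0,-0.08,0],[0,0,0,-0.08,0],[0,0,0,-0.08,0]]'; python3 - <<'E'
from h import *
i=read_camera('wrist');cv2.imwrite('pics/w2.png',i);t=read_camera('side');crop(t,300,140,200,140,4,'s2.png')
o=get_obs();print(o['tool_pos'],o['tool_rot'])
E
```

```text
time_s: 2.95
tool_pos: [0.3755, -0.2205, 0.0061]
tool_rot: [180.0, 0.0, -2.9]
force: [0.6, 0.3, 0.4]
grip_width: 0.0052
time_s: 3.45
tool_pos: [0.3758, -0.2209, 0.0865]
tool_rot: [179.9, -0.1, -2.9]
force: [-0.4, 0.3, -0.4]
grip_width: 0.0005
[ 0.3747083  -0.22014621  0.08513622] [-1.79954610e+02  9.10821417e-02 -2.87478566e+00]
```

View pics/w2.png

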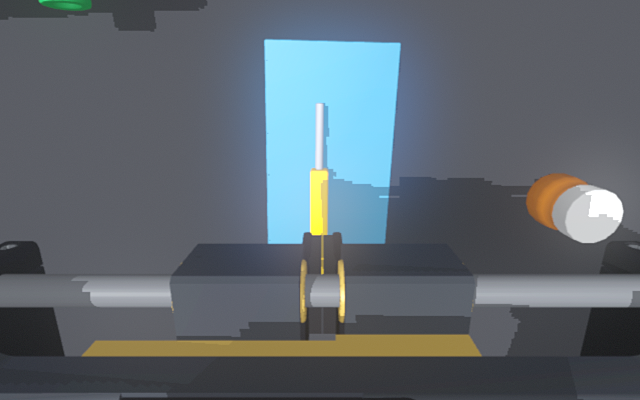

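View pics/s2.png

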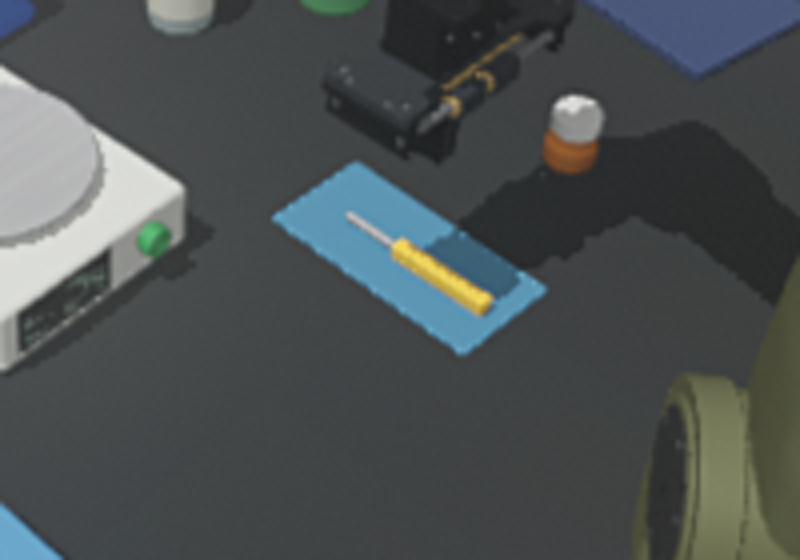

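The fingers closed to 0 mm and missed the stylus, which still lies on the mat. I'll measure why.

```bash
python3 - <<'E'
from h import *
for n,u,z in [('tip',(320.5,103),.010),('hb',(319.5,170),.017),('visend',(319,232),.017)]: print(n,p2w('wrist',u,z))
for n,c in [('tip',(349,215)),('hb',(398,248)),('end',(488,308))]:
  print(n,p2w('side',((c[0]+.5)/4-.5+300,(c[1]+.5)/4-.5+140),.010))
i=read_camera('wrist');crop(i,180,80,280,230,2.8,'w3.png')
E
```

```text
tip [ 0.44282729 -0.22360215  0.01      ]
hb [ 0.39396349 -0.22032004  0.017     ]
visend [ 0.34367713 -0.21725557  0.017     ]
tip [ 0.44632166 -0.22351999  0.01      ]
hb [ 0.39500071 -0.22039192  0.01      ]
end [ 0.30580589 -0.21545814  0.01      ]
```

View pics/w3.png

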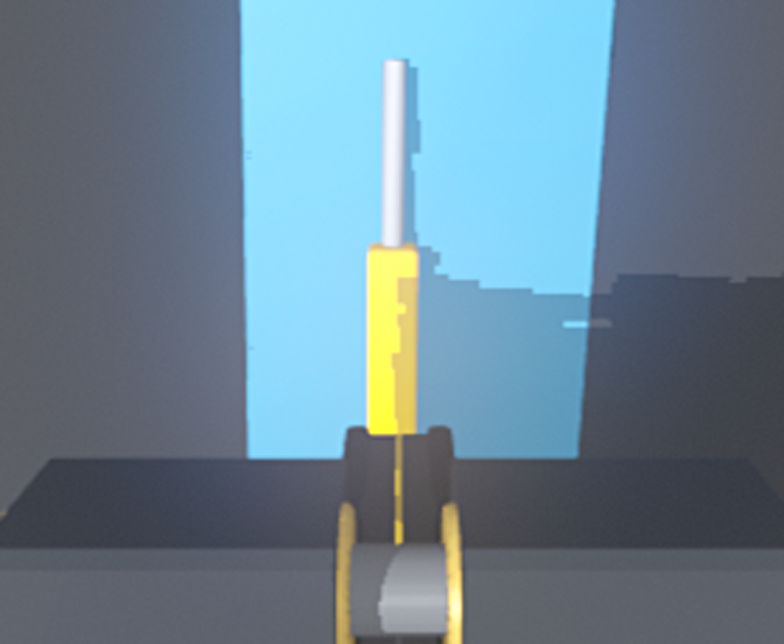

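```bash
python3 -m handwheel '[[0.03,0,0,0,0],[0.03,0,0,0,0],[0.03,0,0,0,0],[0.03,0,0,0.03,0],[0.03,0,0,0.06,0],[0.03,0,0,0.075,0],[0.03,0,0,0.079,0],[0.03,0,0,0.0815,0],[0.03,0,0,0.0815,0],[0.03,0,0,0.0815,0]]'; python3 - <<'E'
from h import *
o=get_obs();print(o['tool_pos'],o['tool_rot'],o['force'])
i=read_camera('wrist');crop(i,180,80,280,230,2.8,'w4.png')
i=read_camera('side');crop(i,340,150,120,100,6,'s4.png')
E
```

```text
time_s: 4.6
tool_pos: [0.3763, -0.2211, 0.0056]
tool_rot: [179.9, -0.1, -2.9]
force: [0.6, -0.0, 0.3]
grip_width: 0.0298
[ 0.3762906  -0.22109338  0.00556122] [ 1.79935606e+02 -8.27396751e-02 -2.88018674e+00] [ 0.57698776 -0.00301819  0.34114791]
```

View pics/w4.png

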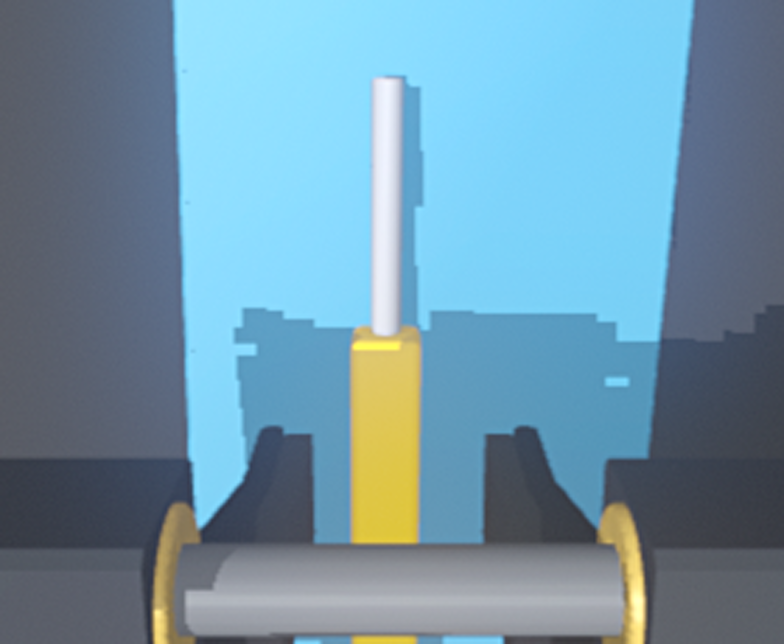

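View pics/s4.png

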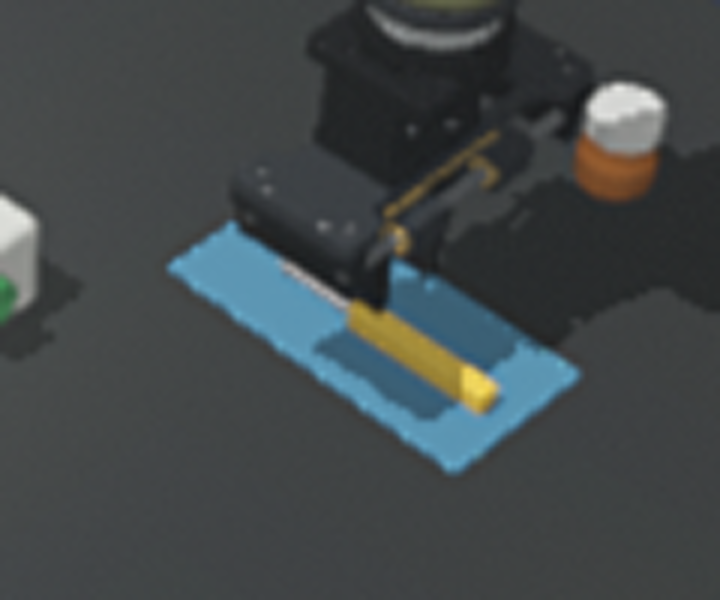

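The handle lies between the fingers. I'll lower another millimetre or two and close step by step.

```bash
python3 -m handwheel '[[0.03,0,0,0.001,0],[0.018,0,0,0.0015,0],[0.018,0,0,0.0015,0],[0.018,0,0,0.0015,0]]'; for k in 1 ; do python3 -m handwheel '[[0.01,0,0,0,0],[0.01,0,0,0,0]]' 20; done;python3 -m handwheel '[[0.01,0,0,0,0],[0.01,0,0,0,0]]' 20;python3 -m handwheel '[[0.01,0,0,0,0],[0.01,0,0,0,0]]' 20
python3 - <<'E'
from h import *
i=read_camera('wrist');crop(i,180,80,280,230,2.8,'w5.png')
E
```

```text
time_s: 5.1
tool_pos: [0.3755, -0.2206, 0.0032]
tool_rot: [180.0, 0.0, -2.9]
force: [-0.1, -0.2, -0.0]
grip_width: 0.0196
time_s: 5.3
tool_pos: [0.3755, -0.2206, 0.0032]
tool_rot: [180.0, -0.0, -2.9]
force: [0.8, -0.3, 0.3]
grip_width: 0.0118
time_s: 5.5
tool_pos: [0.3755, -0.2206, 0.0031]
tool_rot: [180.0, 0.0, -2.9]
force: [0.5, 0.7, 0.4]
grip_width: 0.0104
time_s: 5.7
tool_pos: [0.3755, -0.2206, 0.0032]
tool_rot: [180.0, -0.0, -2.9]
force: [-0.3, -0.2, 0.4]
grip_width: 0.0102
```

View pics/w5.png

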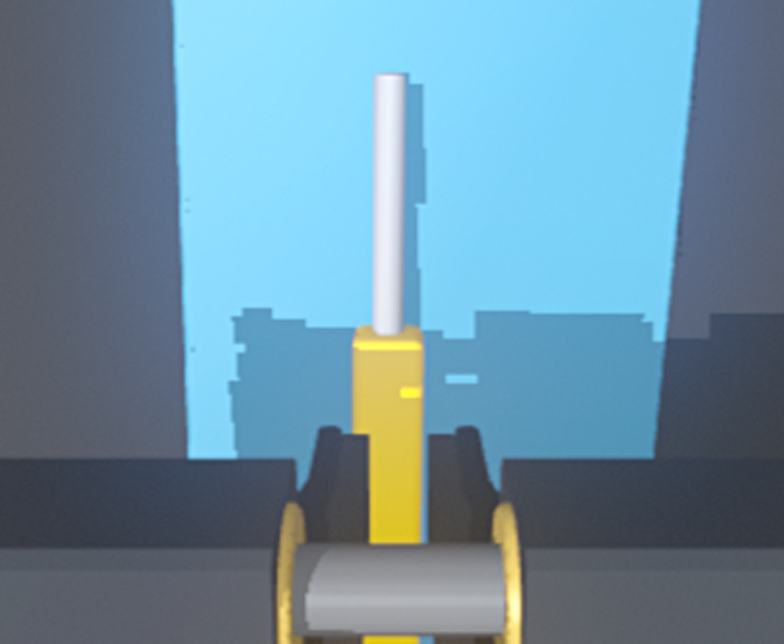

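```bash
python3 - <<'E'
from h import *
o=get_obs();T=o['tool_pos'];print(T)
for dx in (-.0095,0,.0095):
  for z in (.003,.010,.017,.03,.05): 
    u=w2p('wrist',T+np.array([dx,0,z-T[2]])); u2=w2p('wrist',T+np.array([dx,.005,z-T[2]])); print(dx,z,np.round((u-[180,80])*2.8),np.round((u2-[180,80])*2.8))
print(camera_params('wrist')['R'],camera_params('wrist')['t'])
E
```

```text
[ 0.37553641 -0.22061437  0.00316725]
-0.0095 0.003 [395. 450.] [371. 451.]
-0.0095 0.01 [395. 463.] [371. 465.]
-0.0095 0.017 [395. 478.] [370. 479.]
-0.0095 0.03 [395. 507.] [368. 508.]
-0.0095 0.05 [394. 561.] [365. 562.]
0 0.003 [393. 408.] [369. 410.]
0 0.01 [392. 421.] [368. 422.]
0 0.017 [392. 434.] [367. 435.]
0 0.03 [392. 460.] [365. 462.]
0 0.05 [391. 509.] [361. 511.]
0.0095 0.003 [390. 366.] [366. 367.]
0.0095 0.01 [390. 377.] [365. 378.]
0.0095 0.017 [390. 388.] [364. 389.]
0.0095 0.03 [389. 412.] [362. 414.]
0.0095 0.05 [388. 456.] [358. 458.]
[[-5.10583158e-02 -9.98695459e-01  6.54713418e-04]
 [-9.59800225e-01  4.92509493e-02  2.76329283e-01]
 [-2.76001046e-01  1.34805137e-02 -9.61062796e-01]] [-0.2021776   0.38790649  0.32014725]
```

```bash
python3 -m handwheel '[[0.04,0,0,-0.04,0],[0.04,0,0,-0.08,0],[0.04,0,0,-0.08,0],[0.04,0,0,-0.08,0],[0.04,0,0,-0.08,0]]'; python3 - <<'E'
from h import *
o=get_obs();T=o['tool_pos'];w=o['grip_width'];print(T,w)
i=read_camera('side');
for dy in (-w/2,w/2):
  for dx in (-.0095,.0095):
   for dz in (0,.019,.04):
    u=w2p('side',T+np.array([dx,dy,dz])); print(dy,dx,dz,np.round((u-[360,130]+.5)*7-.5))
crop(i,360,130,110,85,7,'s6.png')
E
```

```text
time_s: 6.25
tool_pos: [0.3747, -0.2202, 0.0822]
tool_rot: [-180.0, 0.1, -2.9]
force: [-0.3, 0.5, -0.6]
grip_width: 0.0376
[ 0.37471285 -0.22017392  0.08220745] 0.037569027184132006
-0.018784513592066003 -0.0095 0 [376. 398.]
-0.018784513592066003 -0.0095 0.019 [381. 365.]
-0.018784513592066003 -0.0095 0.04 [388. 329.]
-0.018784513592066003 0.0095 0 [340. 377.]
-0.018784513592066003 0.0095 0.019 [345. 345.]
-0.018784513592066003 0.0095 0.04 [351. 309.]
0.018784513592066003 -0.0095 0 [323. 442.]
0.018784513592066003 -0.0095 0.019 [329. 409.]
0.018784513592066003 -0.0095 0.04 [334. 373.]
0.018784513592066003 0.0095 0 [288. 421.]
0.018784513592066003 0.0095 0.019 [292. 389.]
0.018784513592066003 0.0095 0.04 [298. 352.]
```

View pics/s6.png

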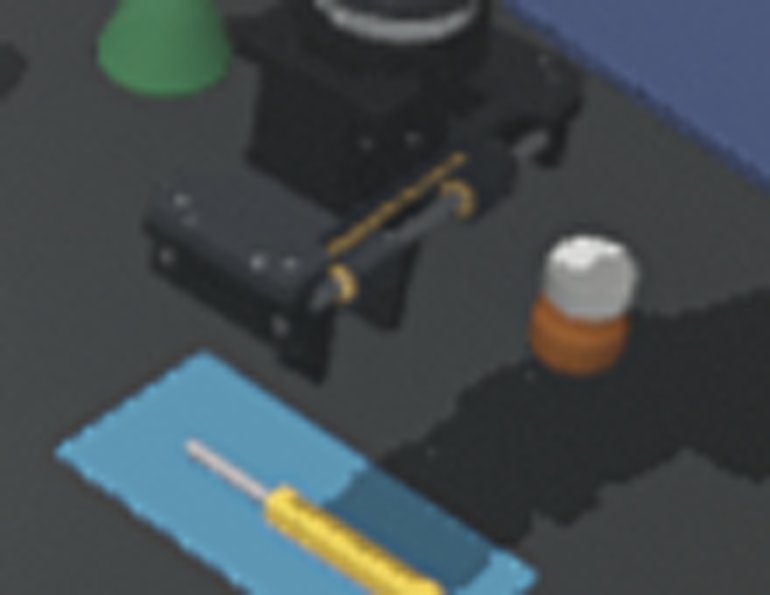

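Both views put the finger ends about 35 mm above the reported TCP, at wrist crop y≈430 and side crop (320,382). So the first grasp closed above the handle. I'll descend further in careful steps and watch the force.

```bash
python3 -m handwheel '[[0.04,0,0,0.05,0],[0.04,0,0,0.08,0],[0.04,0,0,0.09,0],[0.04,0,0,0.095,0],[0.04,0,0,0.1,0],[0.04,0,0,0.1,0]]'; python3 -m handwheel '[[0.04,0,0,0.004,0],[0.04,0,0,0.007,0],[0.04,0,0,0.007,0]]';  python3 - <<'E'
from h import *
o=get_obs();T=o['tool_pos'];w=o['grip_width'];print(T,o['force'])
i=read_camera('wrist');crop(i,180,80,280,230,2.8,'w7.png')
i=read_camera('side');crop(i,340,150,120,100,6,'s7.png')
E
```

```text
time_s: 6.9
tool_pos: [0.3761, -0.2209, -0.0164]
tool_rot: [180.0, -0.0, -2.9]
force: [0.0, -0.7, -0.2]
grip_width: 0.0399
time_s: 7.2
tool_pos: [0.3755, -0.2206, -0.0238]
tool_rot: [180.0, -0.0, -2.9]
force: [-0.3, 0.3, -0.0]
grip_width: 0.0401
[ 0.37549646 -0.22062267 -0.02382571] [-0.25529013  0.34046233 -0.00943691]
```

View pics/w7.png

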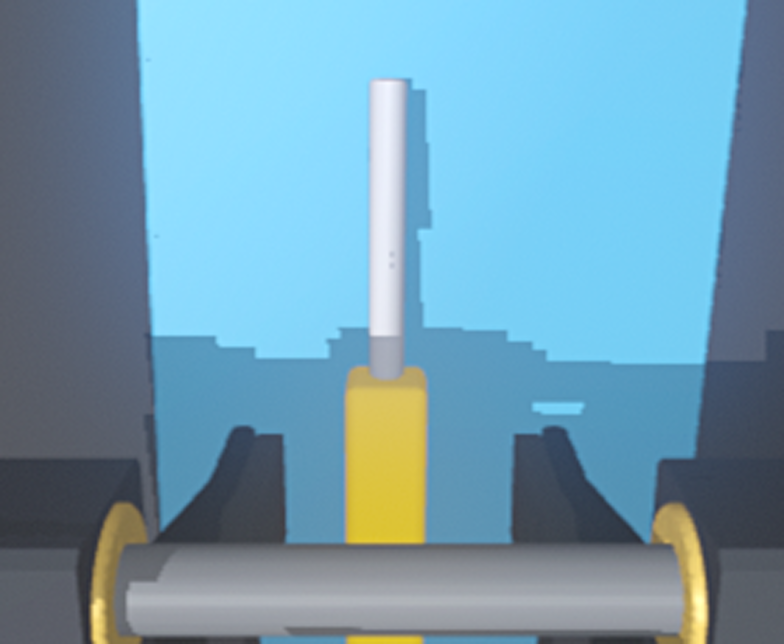

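View pics/s7.png

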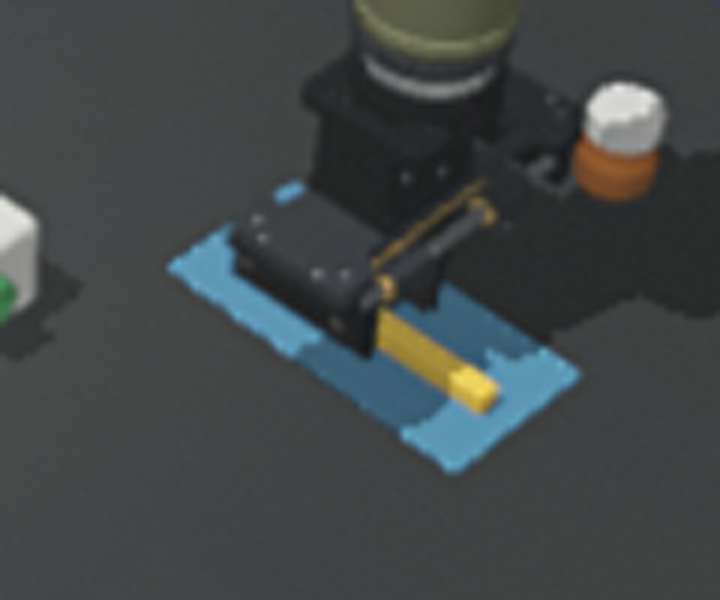

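```bash
python3 -m handwheel '[[0.04,0,-0.002,0.002,0],[0.04,0,-0.002,0.004,0],[0.04,0,-0.002,0.005,0],[0.04,0,-0.002,0.005,0]]'; python3 -m handwheel '[[0.0,0,0,0,0],[0,0,0,0,0],[0,0,0,0,0],[0,0,0,0,0],[0,0,0,0,0],[0,0,0,0,0]]' 35;  python3 -m handwheel '[[0.0,0,0,0,0],[0,0,0,0,0],[0,0,0,0,0]]'
```

```text
time_s: 7.7
tool_pos: [0.3755, -0.2184, -0.0291]
tool_rot: [-180.0, 0.0, -2.9]
force: [0.2, -0.5, 0.0]
grip_width: 0.0399
time_s: 8.3
tool_pos: [0.3757, -0.2186, -0.0288]
tool_rot: [180.0, -0.0, -2.9]
force: [-0.5, 0.1, 0.2]
grip_width: 0.0135
time_s: 8.6
tool_pos: [0.3757, -0.2186, -0.0288]
tool_rot: [180.0, -0.0, -2.9]
force: [0.2, -0.2, 1.0]
grip_width: 0.0133
```

```bash
python3 -m handwheel '[[0.0,0,0,-0.01,0],[0,0,0,-0.04,0],[0,0,0,-0.08,0],[0,0,0,-0.09,0],[0,0,0,-0.09,0],[0,0,0,-0.09,0]]';  python3 - <<'E'
from h import *
o=get_obs();T=o['tool_pos'];print(T,o['tool_rot'])
i=read_camera('wrist');cv2.imwrite('pics/w8.png',i)
i=read_camera('side');crop(i,320,120,140,110,5.5,'s8.png')
E
```

```text
time_s: 9.2
tool_pos: [0.375, -0.2183, 0.0606]
tool_rot: [-180.0, 0.0, -2.9]
force: [1.1, 0.4, -1.5]
grip_width: 0.0137
[ 0.3750168  -0.21834405  0.06060605] [-1.79992416e+02  4.82342929e-02 -2.88086079e+00]
```

View pics/w8.png

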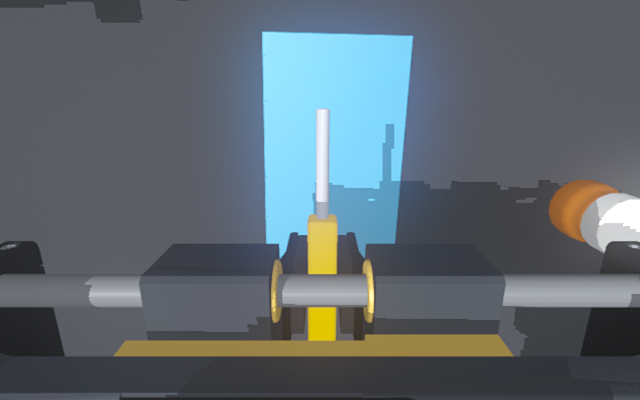

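View pics/s8.png

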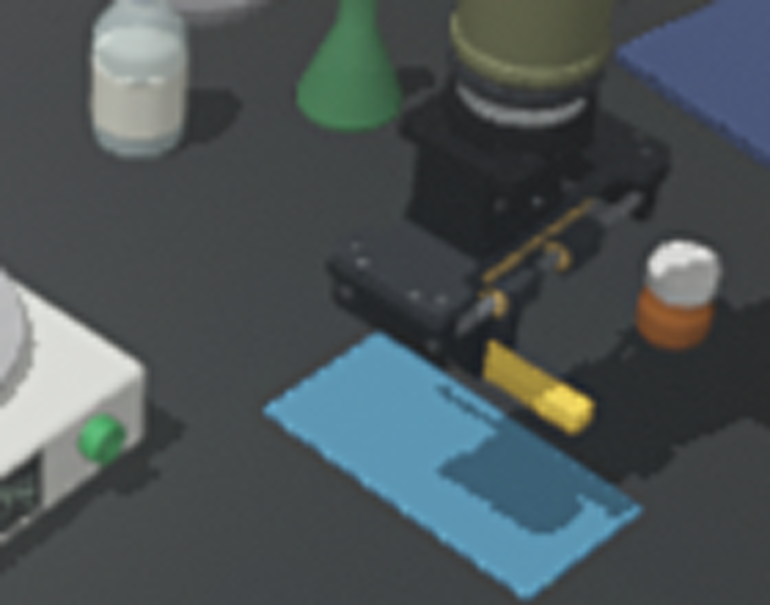

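```bash
python3 - <<'E'
from h import *
T=get_obs()['tool_pos']
for z in (.0945,.0995,.1045):
  tip=p2w('wrist',(322.5,109.5),z); print(z,tip,tip-T, 'hb',p2w('wrist',(322,217),z+.007)-T)
# predicted
th=np.radians(-2.88)
hb=p2w('top',(0,0),.01)
E
```

```text
0.0945 [ 0.44259135 -0.2226997   0.0945    ] [ 0.06814253 -0.00483767  0.03474967] hb [ 0.02027799 -0.00217913  0.04174967]
0.0995 [ 0.44281047 -0.22270752  0.0995    ] [ 0.06836165 -0.00484548  0.03974967] hb [ 0.02204556 -0.00227276  0.04674967]
0.1045 [ 0.44302958 -0.22271533  0.1045    ] [ 0.06858076 -0.0048533   0.04474967] hb [ 0.02381313 -0.00236638  0.05174967]
```

```bash
python3 - <<'E'
from h import *
print(p2w('side',((101+.5)/5.5-.5+320,(440+.5)/5.5-.5+120),.042))
go((.4263,-.0703,.0606),-.95)
E
```

```text
[ 0.52032357 -0.0716396   0.042     ]
d [ 0.0444 -0.15   -0.0007] twist -0.03350619799156366 time 9.3
```

```bash
python3 -m handwheel '[[0,0.01,-0.04,0,-0.0335],[0,0.02,-0.08,0,-0.0335],[0,0.035,-0.12,0,-0.0335],[0,0.044,-0.1505,0,-0.0335],[0,0.044,-0.1505,0,-0.0335],[0,0.044,-0.1505,0.03,-0.0335],[0,0.044,-0.1505,0.05,-0.0335],[0,0.044,-0.1505,0.058,-0.0335],[0,0.044,-0.1505,0.058,-0.0335],[0,0.044,-0.1505,0.058,-0.0335]]';  python3 - <<'E'
from h import *
o=get_obs();T=o['tool_pos'];print(T,o['tool_rot'])
i=read_camera('wrist');cv2.imwrite('pics/w9.png',i);crop(i,240,0,160,120,5,'w9c.png')
i=read_camera('side');crop(i,290,150,130,100,6,'s9.png')
E
```

```text
time_s: 10.3
tool_pos: [0.4273, -0.0707, 0.0034]
tool_rot: [-180.0, -0.0, -1.0]
force: [-0.3, -0.0, 0.5]
grip_width: 0.0136
[ 0.42730519 -0.07073339  0.00337332] [-1.79990100e+02 -2.72987693e-03 -9.81347351e-01]
```

View pics/w9c.png

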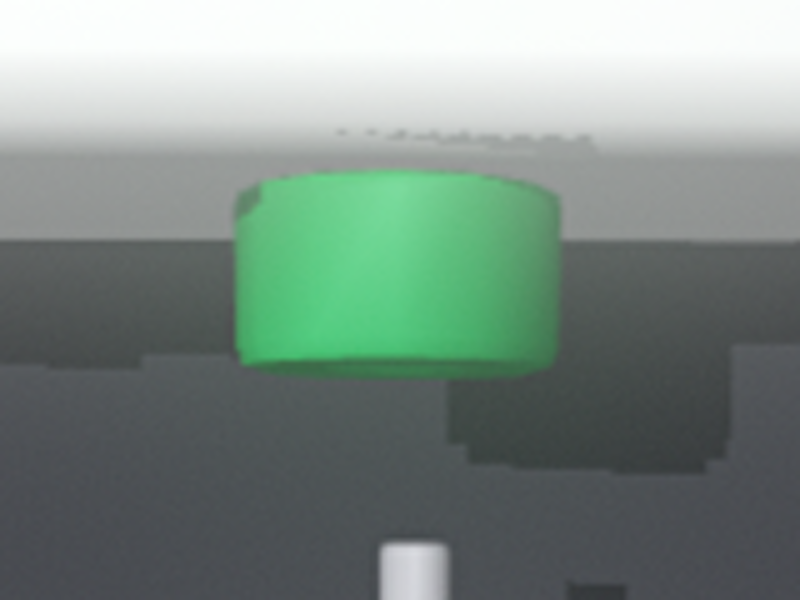

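View pics/s9.png

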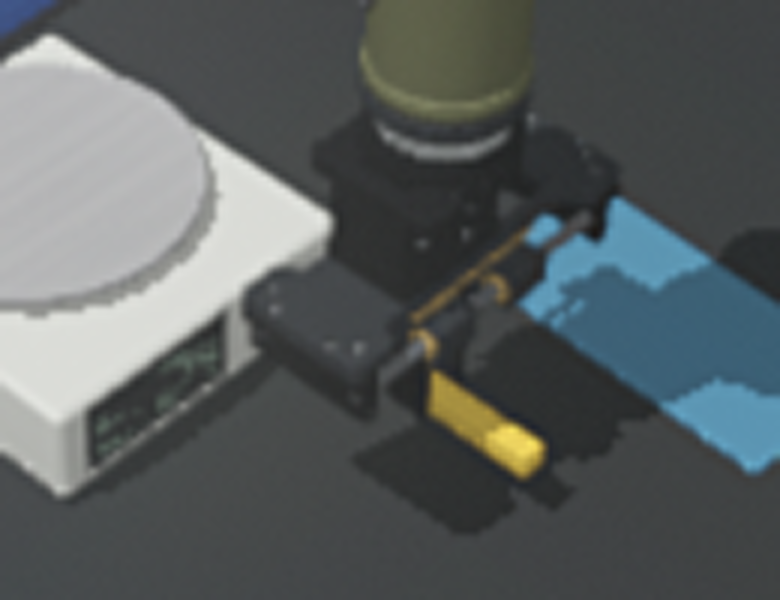

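```bash
python3 -m handwheel '[[0,0.004,-0.0015,0,0],[0,0.01,-0.0015,0,0],[0,0.016,-0.0015,0,0],[0,0.016,-0.0015,0,0],[0,0.016,-0.0015,0,0]]';  python3 - <<'E'
from h import *
o=get_obs();T=o['tool_pos'];print(T,o['tool_rot'])
i=read_camera('wrist');crop(i,240,0,160,120,5,'w10c.png')
E
```

```text
time_s: 10.9
tool_pos: [0.4433, -0.0691, 0.0031]
tool_rot: [-180.0, 0.0, -0.9]
force: [0.9, -1.4, -1.0]
grip_width: 0.0137
[ 0.44327303 -0.06907103  0.0030756 ] [-1.79980710e+02  1.53679196e-02 -9.42359383e-01]
```

View pics/w10c.png

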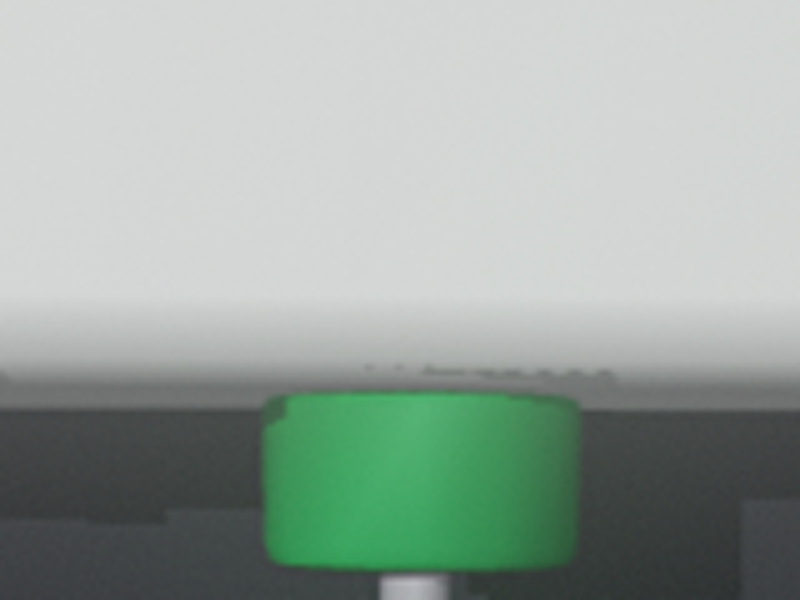

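```bash
python3 -m handwheel '[[0,0.003,0.0005,0,0],[0,0.005,0.0005,0,0],[0,0.005,0.0005,0,0]]'; python3 -m handwheel '[[0,0.002,0,0,0],[0,0.004,0,0,0],[0,0.004,0,0,0],[0,0.004,0,0,0]]'; python3 - <<'E'
from h import *
i=read_camera('wrist');crop(i,240,0,160,120,5,'w11c.png')
i=read_camera('side');crop(i,290,150,130,100,6,'s11.png')
E
```

```text
time_s: 11.25
tool_pos: [0.4482, -0.0698, 0.0031]
tool_rot: [-180.0, 0.0, -1.0]
force: [1.0, -1.1, -0.2]
grip_width: 0.0138
time_s: 11.65
tool_pos: [0.4514, -0.0699, 0.0029]
tool_rot: [-180.0, 0.1, -1.0]
force: [-2.8, -1.1, 0.3]
grip_width: 0.0135
```

View pics/w11c.png

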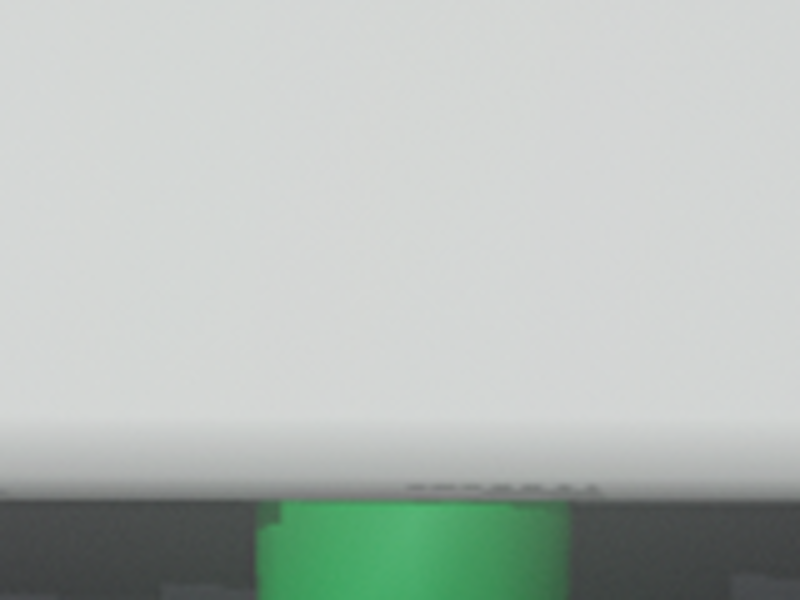

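```bash
python3 -m handwheel '[[0,0.0015,0,0,0],[0,0.003,0,0,0],[0,0.003,0,0,0],[0,0.003,0,0,0]]';python3 -m handwheel '[[0,0.002,0,0,0],[0,0.002,0,0,0],[0,0.002,0,0,0]]'
```

```text
time_s: 12.15
tool_pos: [0.4534, -0.0699, 0.0026]
tool_rot: [-180.0, 0.2, -1.0]
force: [-6.2, 0.3, 0.8]
grip_width: 0.0135
time_s: 12.45
tool_pos: [0.4534, -0.0699, 0.0021]
tool_rot: [-180.0, 0.4, -1.0]
force: [-10.1, 0.4, 3.9]
grip_width: 0.0136
```

The button bottomed out at tip x≈0.522, matching the expected 0.5217, with force at 10 N. I'll retract.

```bash
python3 -m handwheel '[[0,-0.003,0,0,0],[0,-0.01,0,0,0],[0,-0.025,0,0,0],[0,-0.03,0,0,0],[0,-0.03,0,-0.03,0],[0,-0.03,0,-0.055,0],[0,-0.03,0,-0.055,0]]'; python3 - <<'E'
from h import *
o=get_obs();T=o['tool_pos'];print(T,o['force'])
i=read_camera('wrist');crop(i,240,0,160,260,2,'w12c.png')
go((.378,-.2195,.0606),-2.9)
E
```

```text
time_s: 13.15
tool_pos: [0.4314, -0.0703, 0.0618]
tool_rot: [179.8, -0.5, -1.0]
force: [-0.4, -0.4, 0.4]
grip_width: 0.0135
[ 0.43135028 -0.07026015  0.06179893] [-0.37373348 -0.4271718   0.3580877 ]
d [-0.0493  0.1502 -0.0005] twist 0.033787263217155444 time 13.2
```

View pics/w12c.png

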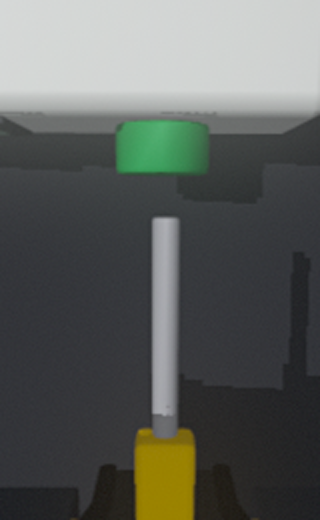

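```bash
python3 -m handwheel '[[0,-0.01,0.04,0,0.034],[0,-0.02,0.08,0,0.034],[0,-0.04,0.12,0,0.034],[0,-0.05,0.15,0,0.034],[0,-0.05,0.15,0,0.034],[0,-0.05,0.15,0.04,0.034],[0,-0.05,0.15,0.07,0.034],[0,-0.05,0.15,0.083,0.034],[0,-0.05,0.15,0.088,0.034],[0,-0.05,0.15,0.088,0.034]]'
```

```text
time_s: 14.2
tool_pos: [0.3748, -0.2178, -0.0294]
tool_rot: [-180.0, 0.1, -2.8]
force: [-0.7, -0.6, 1.0]
grip_width: 0.0137
```

```bash
python3 -m handwheel '[[0.025,0,0,0,0],[0.035,0,0,0,0],[0.04,0,0,0,0],[0.04,0,0,0,0],[0.04,0,0,-0.03,0],[0.04,0,0,-0.08,0],[0.04,0,0,-0.13,0],[0.08,0,0,-0.18,0],[0.085,0,0,-0.2,0],[0.085,0,0,-0.2,0]]'; python3 - <<'E'
from h import *
o=get_obs();T=o['tool_pos'];print(T,o['force'])
cv2.imwrite('pics/w13.png',read_camera('wrist'))
t=read_camera('top');crop(t,165,130,110,145,5,'t13.png')
E
```

```text
time_s: 15.2
tool_pos: [0.3769, -0.22, 0.1739]
tool_rot: [179.7, -0.4, -2.9]
force: [-0.1, -0.0, -0.4]
grip_width: 0.0565
[ 0.37691476 -0.22004747  0.17392475] [-0.12975108 -0.01445253 -0.35896712]
```

View pics/w13.png

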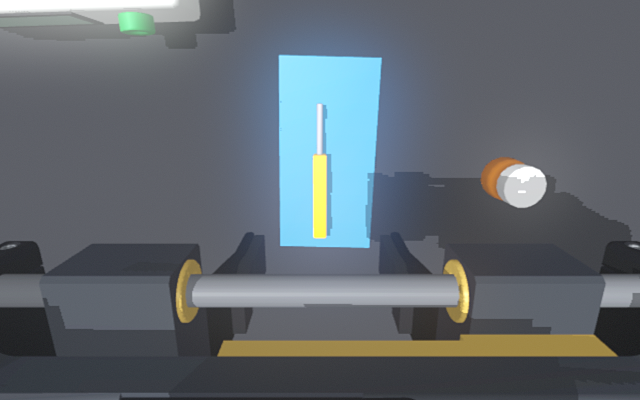

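View pics/t13.png

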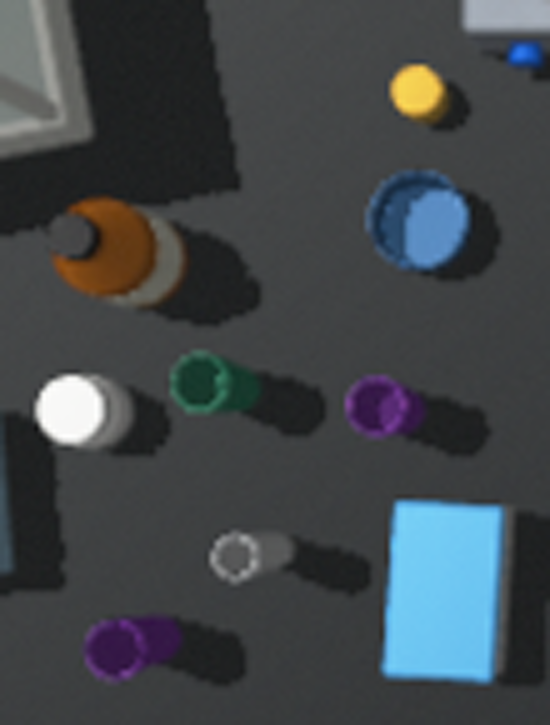

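cup_a has been knocked and its rim centre is now at crop (418,220). The stylus lies well on the mat, and the other cups haven't moved. I'll measure cup_a again.

```bash
python3 - <<'E'
from h import *
a=p2w('top',((418.5+.5)/5-.5+165,(220.5+.5)/5-.5+130),.04);print(a)
go((a[0]+.0,a[1],.12),0)
for n,u,z in [('tip',(320.5,104),.010),('end',(320,238),.017)]: print(n,p2w('wrist',u,z))
E
```

```text
[0.6503205  0.25323456 0.04      ]
d [ 0.2516 -0.4852  0.0496] twist -0.05077677176286008 time 15.3
tip [ 0.43965258 -0.22178052  0.01      ]
end [ 0.30295919 -0.21404947  0.017     ]
```

```bash
python3 -m handwheel '[[0.085,0.12,-0.24,0,-0.05],[0.085,0.12,-0.24,0,-0.05],[0.085,0.12,-0.24,0,-0.05],[0.085,0.12,-0.24,0,-0.05],[0.085,0.12,-0.24,0,-0.05],[0.085,0.252,-0.485,0,-0.05],[0.085,0.252,-0.485,0,-0.05],[0.085,0.252,-0.485,0,-0.05],[0.085,0.252,-0.485,0,-0.05],[0.085,0.252,-0.485,0,-0.05],[0.085,0.252,-0.485,0,-0.05],[0.085,0.252,-0.485,0.05,-0.05],[0.085,0.252,-0.485,0.08,-0.05],[0.085,0.252,-0.485,0.08,-0.05]]'; python3 - <<'E'
from h import *
o=get_obs();T=o['tool_pos'];print(T,o['tool_rot'])
cv2.imwrite('pics/w14.png',read_camera('wrist'))
E
```

```text
time_s: 16.7
tool_pos: [0.6459, 0.2514, 0.0817]
tool_rot: [179.7, 0.7, 0.1]
force: [-0.4, -0.9, -0.7]
grip_width: 0.0848
[0.64593712 0.25137659 0.08165177] [1.79744316e+02 7.38576280e-01 8.41784307e-02]
```

View pics/w14.png

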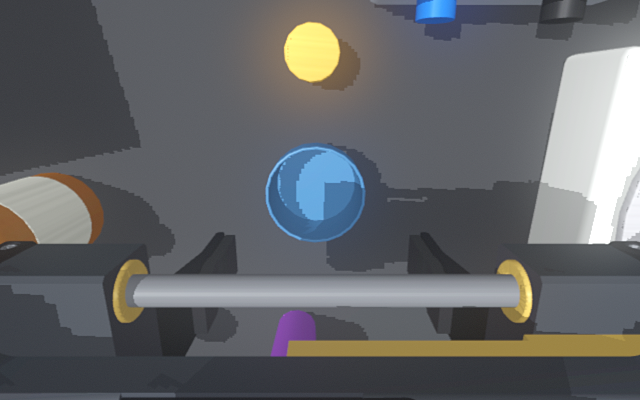

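```bash
python3 -m handwheel '[[0.087,0,0,0,0],[0.087,0,0,0,0]]'; python3 - <<'E'
from h import *
o=get_obs();T=o['tool_pos'];print(T,o['tool_rot'])
a=p2w('wrist',(315,195),.04);print(a); go((a[0],a[1],-.017),0)
t=p2w('wrist',(315,147),.04);b=p2w('wrist',(315,242),.04);l=p2w('wrist',(265.5,195),.04);r=p2w('wrist',(365,195),.04);print(t-b,l-r,(t+b)/2,(l+r)/2)
E
```

```text
time_s: 16.95
tool_pos: [0.652, 0.2534, 0.0923]
tool_rot: [-179.9, -0.2, -0.1]
force: [0.4, 0.6, 0.7]
grip_width: 0.0867
[0.65199015 0.25338973 0.09229943] [-1.79925868e+02 -1.65547821e-01 -7.05700823e-02]
[0.65621995 0.257429   0.04      ]
d [ 0.0039 -0.0039  0.1093] twist -0.001231680289962896 time 16.95
[ 0.07180867 -0.00053203  0.        ] [0.00013811 0.07237262 0.        ] [0.65524087 0.25743625 0.04      ] [0.65621961 0.25725092 0.04      ]
```

```bash
python3 -m handwheel '[[0.087,0,0,0,0],[0.087,0,0,0,0]]'; python3 - <<'E'
from h import *
o=get_obs();T=o['tool_pos'];print(T,o['tool_rot'])
p=camera_params('wrist');i=read_camera('wrist');cv2.imwrite('pics/w15.png',i);crop(i,220,120,200,150,4,'w15c.png')
print(p['t'],p2w('top',(0,0),0)[:0])
E
```

```text
time_s: 17.15
tool_pos: [0.6516, 0.253, 0.0917]
tool_rot: [-180.0, -0.1, -0.1]
force: [-0.1, -0.8, -0.7]
grip_width: 0.0871
[0.65163186 0.25303589 0.09165402] [-1.79972322e+02 -1.26131263e-01 -6.90768136e-02]
[0.25334098 0.61841306 0.47721008] []
```

View pics/w15c.png

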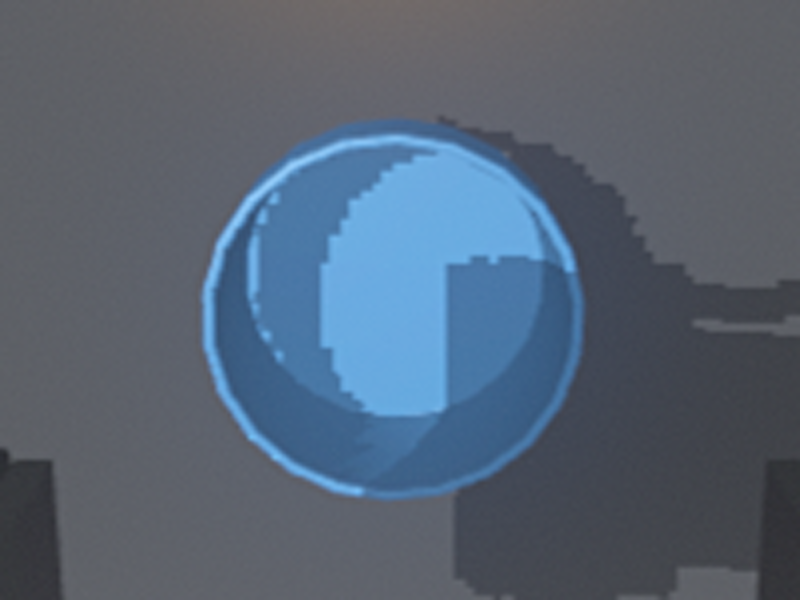

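```bash
python3 - <<'E'
from h import *
a=p2w('wrist',(318.1,198.6),.04);print(a); go((a[0],a[1],-.017),0)
E
```

```text
[0.65317322 0.25470268 0.04      ]
d [ 0.0016 -0.0017  0.1083] twist -0.001047909522600872 time 17.2
```

```bash
python3 -m handwheel '[[0.087,0.002,-0.0022,0.03,0],[0.087,0.002,-0.0022,0.055,0],[0.087,0.002,-0.0022,0.055,0],[0.087,0.002,-0.0022,0.055,0]]'; python3 - <<'E'
from h import *
o=get_obs();T=o['tool_pos'];print(T,o['tool_rot'])
i=read_camera('wrist');cv2.imwrite('pics/w16.png',i)
for dy in (-.035,.035): print(w2p('wrist',T+[0,dy,0.04-T[2]]))
E
```

```text
time_s: 17.6
tool_pos: [0.6529, 0.2551, 0.0355]
tool_rot: [180.0, 0.0, -0.0]
force: [-0.1, 0.0, 1.5]
grip_width: 0.087
[0.65292402 0.25512721 0.03548857] [ 1.79998581e+02  1.33989828e-02 -4.80456062e-02]
[381.33326265 228.97665948]
[260.84128778 229.15630289]
```

View pics/w16.png

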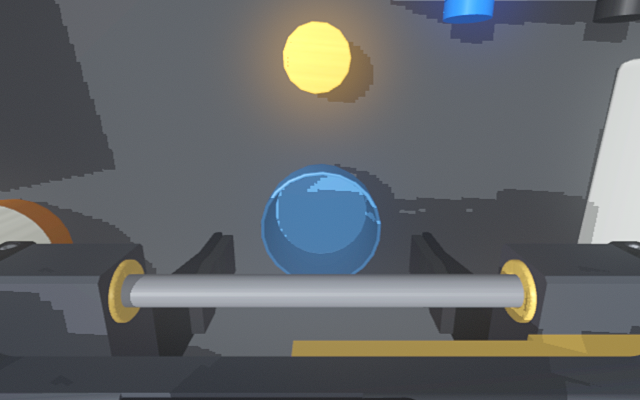

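```bash
python3 -m handwheel '[[0.087,0,0,0.02,0],[0.087,0,0,0.04,0],[0.087,0,0,0.05,0],[0.087,0,0,0.0525,0],[0.087,0,0,0.0525,0]]'; python3 -m handwheel '[[0.04,0,0,0,0],[0.04,0,0,0,0],[0.04,0,0,0,0],[0.04,0,0,0,0],[0.04,0,0,0,0],[0.04,0,0,0,0]]' 20
```

```text
time_s: 18.15
tool_pos: [0.6528, 0.2552, -0.0176]
tool_rot: [180.0, 0.0, -0.0]
force: [-0.7, -0.6, -0.1]
grip_width: 0.0873
time_s: 18.75
tool_pos: [0.6533, 0.2555, -0.0167]
tool_rot: [-180.0, -0.1, -0.0]
force: [0.3, 0.0, 4.1]
grip_width: 0.0691
```

```bash
python3 -m handwheel '[[0.04,0,0,-0.03,0],[0.04,0,0,-0.08,0],[0.04,0,0,-0.12,0],[0.04,0,0,-0.14,0],[0.04,0,0.05,-0.14,0],[0.04,-0.002,0.1,-0.14,0],[0.04,-0.004,0.15,-0.14,0],[0.04,-0.004,0.2,-0.14,0],[0.04,-0.004,0.25,-0.14,0],[0.04,-0.004,0.278,-0.14,0],[0.04,-0.004,0.278,-0.14,0],[0.04,-0.004,0.278,-0.11,0],[0.04,-0.004,0.278,-0.09,0],[0.04,-0.004,0.278,-0.09,0],[0.04,-0.004,0.278,-0.09,0]]'; python3 - <<'E'
from h import *
o=get_obs();T=o['tool_pos'];print(T,o['tool_rot'])
i=read_camera('wrist');cv2.imwrite('pics/w17.png',i)
E
```

```text
time_s: 20.25
tool_pos: [0.6483, -0.022, 0.0724]
tool_rot: [-180.0, 0.1, 0.0]
force: [0.9, 0.0, -1.6]
grip_width: 0.0696
[ 0.64832168 -0.02198349  0.07241288] [-1.79970509e+02  6.30504380e-02  2.00898513e-02]
```

View pics/w17.png

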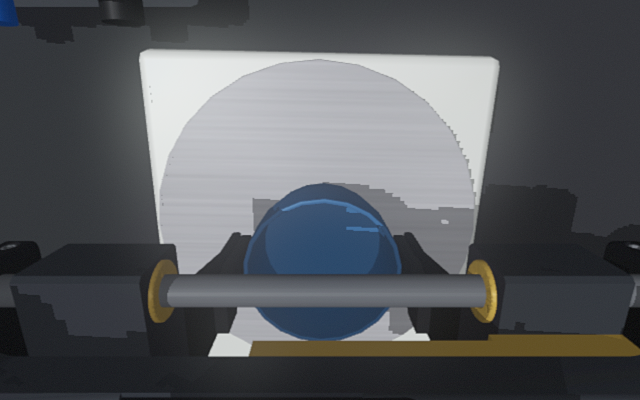

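```bash
python3 -m handwheel '[[0.04,0,0,0.004,0],[0.04,0,0,0.007,0],[0.04,0,0,0.0085,0],[0.04,0,0,0.0085,0]]'; python3 -m handwheel '[[0.04,0,0,0.001,0],[0.04,0,0,0.002,0],[0.04,0,0,0.002,0]]'
```

```text
time_s: 20.7
tool_pos: [0.6486, -0.0229, 0.064]
tool_rot: [180.0, 0.0, -0.0]
force: [0.9, -0.3, -1.5]
grip_width: 0.0688
time_s: 21.0
tool_pos: [0.6489, -0.0229, 0.0633]
tool_rot: [180.0, -0.0, -0.0]
force: [-1.7, -0.7, 5.4]
grip_width: 0.0693
```

Contact at the expected height (5.4 N, z 0.0633). I'll release and rise.

```bash
python3 -m handwheel '[[0.08,0,0,0,0],[0.087,0,0,0,0],[0.087,0,0,0,0],[0.087,0,0,0,0],[0.087,0,0,-0.03,0],[0.087,0,0,-0.08,0],[0.087,0,0,-0.13,0],[0.087,0,0,-0.15,0],[0.087,0,0,-0.15,0],[0.087,0,0,-0.15,0]]'; python3 - <<'E'
from h import *
o=get_obs();T=o['tool_pos'];print(T,o['tool_rot'])
i=read_camera('wrist');cv2.imwrite('pics/w18.png',i)
t=read_camera('top');crop(t,165,130,110,145,5,'t18.png')
E
```

```text
time_s: 22.0
tool_pos: [0.6486, -0.0229, 0.2118]
tool_rot: [180.0, 0.0, -0.0]
force: [0.9, 0.4, -0.4]
grip_width: 0.0871
[ 0.64863315 -0.0228629   0.21182061] [ 1.79978458e+02  3.93869995e-04 -3.99113784e-02]
```

View pics/w18.png

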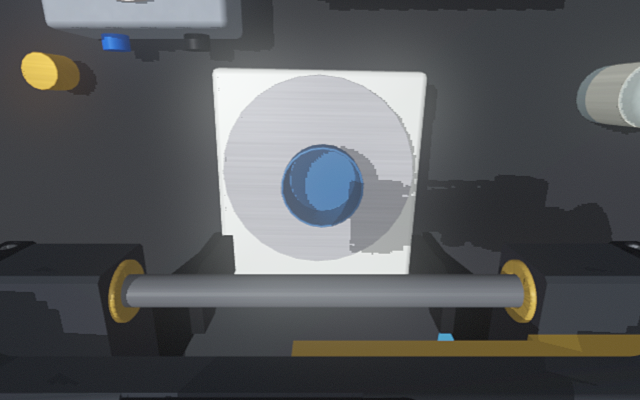

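View pics/t18.png

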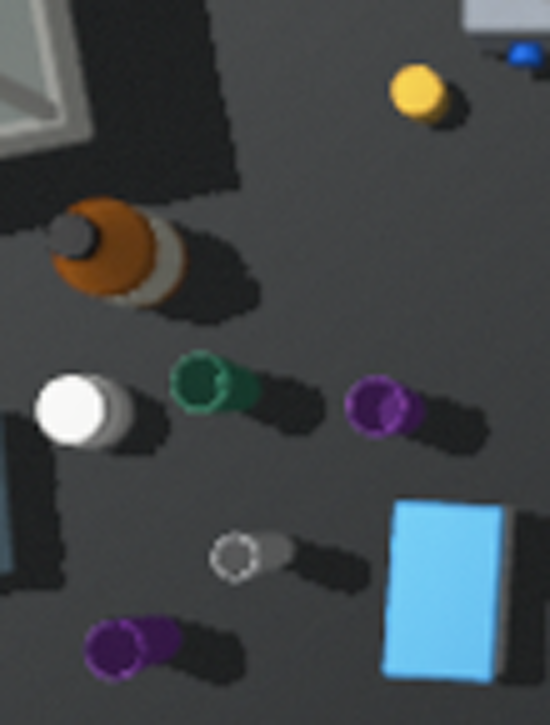

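```bash
python3 - <<'E'
from h import *
def f(c): return ((c[0]+.5)/5-.5+165,(c[1]+.5)/5-.5+130)
print('amber',p2w('top',f((72,236)),.15),'base-ish',p2w('top',f((153,256)),.0))
print('jar',p2w('top',f((70,410)),.06))
d=p2w('top',f((201,381.5)),.094);e=p2w('top',f((235,556.5)),.112);print(d,e)
p=camera_params('wrist');R,t=np.array(p['R']),np.array(p['t']);print('cam',-R.T@t-get_obs()['tool_pos'])
go((.535,.391,.21),0)
print(get_obs()['qpos'])
E
```

```text
amber [0.62621644 0.45982821 0.15      ] base-ish [0.63039777 0.45450472 0.        ]
jar [0.51559452 0.4920118  0.06      ]
[0.53331877 0.39113506 0.094     ] [0.41507978 0.36207969 0.112     ]
cam [ 0.07549909 -0.00101424  0.19725672]
d [-0.113  -0.414   0.0005] twist -0.0007492681853148607 time 22.1
[  35.26085068   24.52604707  -48.55289389   79.91084912   18.21442243
   83.78504725 -102.7300691 ]
```

```bash
python3 -m handwheel '[[0.07,-0.05,-0.2,0,0],[0.07,-0.05,-0.2,0,0],[0.07,-0.05,-0.2,0,0],[0.07,-0.05,-0.2,0,0],[0.07,-0.05,-0.2,0,0],[0.07,-0.114,-0.414,0,0],[0.07,-0.114,-0.414,0,0],[0.07,-0.114,-0.414,0,0],[0.07,-0.114,-0.414,0,0],[0.07,-0.114,-0.414,0,0],[0.07,-0.114,-0.414,0,0],[0.07,-0.114,-0.414,0.04,0],[0.07,-0.114,-0.414,0.06,0],[0.07,-0.114,-0.414,0.06,0],[0.07,-0.114,-0.414,0.06,0],[0.07,-0.114,-0.414,0.06,0]]'; python3 - <<'E'
from h import *
o=get_obs();T=o['tool_pos'];print(T,o['tool_rot'])
i=read_camera('wrist');cv2.imwrite('pics/w19.png',i)
E
```

```text
time_s: 23.7
tool_pos: [0.5359, 0.3913, 0.1534]
tool_rot: [-179.9, -0.1, -0.1]
force: [-0.1, 0.4, 0.6]
grip_width: 0.0703
[0.53588862 0.39125302 0.15336919] [-1.79942904e+02 -7.71200220e-02 -9.36474241e-02]
```

View pics/w19.png

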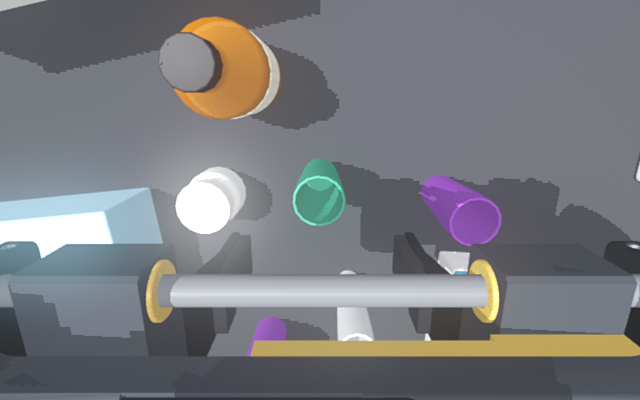

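```bash
python3 - <<'E'
from h import *
a=p2w('wrist',(319.3,199),.094);print(a,p2w('wrist',(294,199),.094)-p2w('wrist',(344.5,199),.094)); go((a[0],a[1],.039),0)
E
```

```text
[0.53484636 0.39254598 0.094     ] [7.72346979e-05 3.79278656e-02 0.00000000e+00]
d [-0.0012 -0.0008  0.1146] twist -0.0013851769928074644 time 23.75
```

```bash
python3 -m handwheel '[[0.07,-0.001,-0.001,0.04,0],[0.07,-0.001,-0.001,0.07,0],[0.07,-0.001,-0.001,0.09,0],[0.07,-0.001,-0.001,0.105,0],[0.07,-0.001,-0.001,0.1145,0],[0.07,-0.001,-0.001,0.1145,0]]'; python3 -m handwheel '[[0.02,0,0,0,0],[0.02,0,0,0,0],[0.02,0,0,0,0],[0.02,0,0,0,0],[0.02,0,0,0,0],[0.02,0,0,0,0]]' 20
```

```text
time_s: 24.35
tool_pos: [0.5338, 0.392, 0.0371]
tool_rot: [180.0, 0.0, -0.0]
force: [0.6, -0.5, -0.2]
grip_width: 0.0702
time_s: 24.95
tool_pos: [0.5342, 0.3926, 0.038]
tool_rot: [-180.0, -0.0, -0.0]
force: [0.8, -0.1, 1.3]
grip_width: 0.0396
```

```bash
python3 -m handwheel '[[0.02,0,0,-0.04,0],[0.02,0,0,-0.09,0],[0.02,0,0,-0.14,0],[0.02,0,0,-0.16,0],[0.02,0,0,-0.16,0],[0.02,0.02,0.05,-0.16,0],[0.02,0.03,0.1,-0.16,0],[0.02,0.045,0.15,-0.16,0],[0.02,0.06,0.2,-0.16,0],[0.02,0.075,0.25,-0.16,0],[0.02,0.09,0.3,-0.16,0],[0.02,0.1,0.35,-0.16,0],[0.02,0.11,0.4,-0.16,0],[0.02,0.1145,0.4155,-0.16,0],[0.02,0.1145,0.4155,-0.16,0],[0.02,0.1145,0.4155,-0.16,0],[0.02,0.1145,0.4155,-0.16,0]]'; python3 - <<'E'
from h import *
o=get_obs();T=o['tool_pos'];print(T,o['tool_rot'])
i=read_camera('wrist');cv2.imwrite('pics/w20.png',i)
i=read_camera('side');crop(i,220,100,170,130,4.5,'s20.png')
E
```

```text
time_s: 26.65
tool_pos: [0.6473, -0.0213, 0.1965]
tool_rot: [-179.9, 0.1, 0.1]
force: [-0.3, 0.9, -0.8]
grip_width: 0.0399
[ 0.64728423 -0.02127863  0.19648922] [-1.79932278e+02  1.11902661e-01  1.02405456e-01]
```

View pics/w20.png

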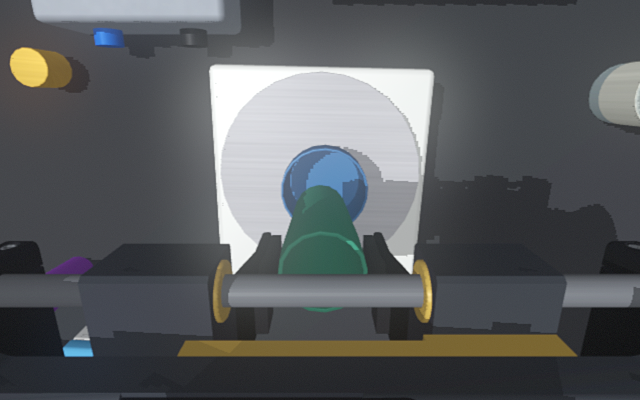

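View pics/s20.png

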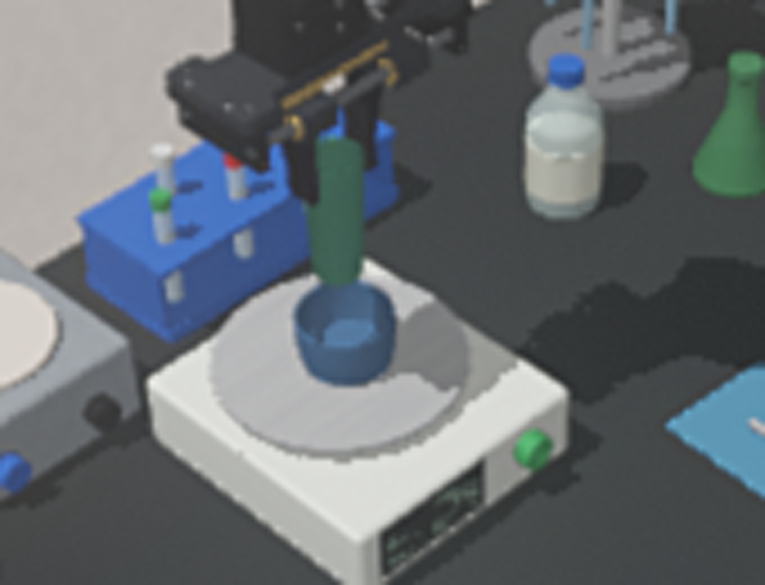

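```bash
python3 -m handwheel '[[0.02,0.0005,0.001,0.02,0],[0.02,0.0005,0.001,0.04,0],[0.02,0.0005,0.001,0.055,0],[0.02,0.0005,0.001,0.065,0],[0.02,0.0005,0.001,0.069,0],[0.02,0.0005,0.001,0.071,0],[0.02,0.0005,0.001,0.071,0]]'; python3 -m handwheel '[[0.02,0,0,0.0015,0],[0.02,0,0,0.003,0],[0.02,0,0,0.003,0]]'
```

```text
time_s: 27.45
tool_pos: [0.649, -0.0242, 0.1271]
tool_rot: [180.0, -0.0, -0.0]
force: [0.2, -0.3, -0.8]
grip_width: 0.04
time_s: 27.75
tool_pos: [0.6487, -0.0244, 0.1237]
tool_rot: [180.0, -0.0, -0.0]
force: [-0.3, -0.5, -0.9]
grip_width: 0.0397
```

```bash
python3 -m handwheel '[[0.02,0,-0.001,0.0015,0],[0.02,0,-0.001,0.002,0],[0.02,0,-0.001,0.002,0]]'
```

```text
time_s: 28.05
tool_pos: [0.6494, -0.0237, 0.1229]
tool_rot: [179.9, -0.1, -0.1]
force: [-0.5, -0.6, 5.4]
grip_width: 0.0401
```

Contact at z 0.1229, as expected (0.123). Release and rise.

```bash
python3 -m handwheel '[[0.05,0,0,-0.001,0],[0.065,0,0,-0.001,0],[0.065,0,0,-0.001,0],[0.065,0,0,-0.001,0],[0.065,0,0,-0.03,0],[0.065,0,0,-0.08,0],[0.065,0,0,-0.13,0],[0.065,0,0,-0.15,0],[0.065,0,0,-0.15,0],[0.065,0,0,-0.15,0]]'; python3 - <<'E'
from h import *
o=get_obs();T=o['tool_pos'];print(T,o['tool_rot'])
i=read_camera('wrist');crop(i,210,60,220,220,3,'w21.png')
t=read_camera('top');crop(t,165,130,110,145,5,'t21.png')
i=read_camera('side');crop(i,220,100,170,130,4.5,'s21.png')
E
```

```text
time_s: 29.05
tool_pos: [0.6486, -0.0232, 0.2712]
tool_rot: [180.0, 0.0, -0.0]
force: [-0.4, -0.1, -0.6]
grip_width: 0.0651
[ 0.64859312 -0.02322833  0.27118983] [ 1.79986843e+02  1.60743523e-02 -3.07033050e-02]
```

View pics/w21.png

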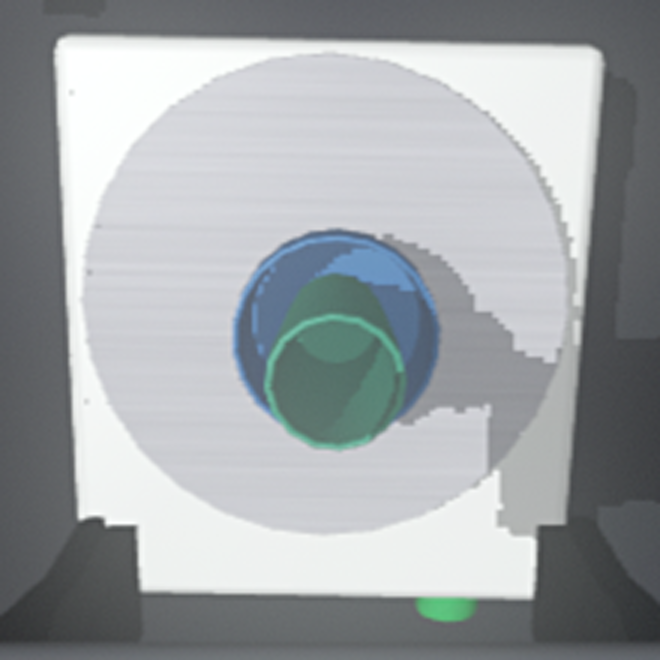

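View pics/s21.png

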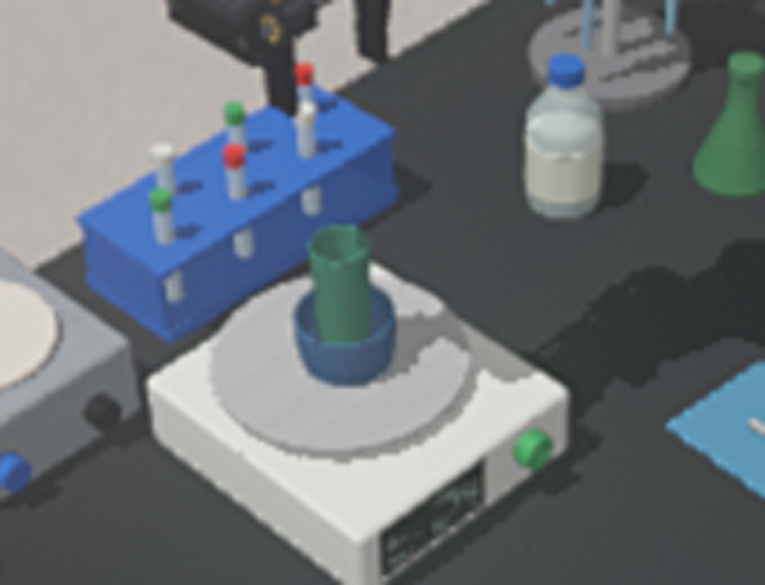

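View pics/t21.png

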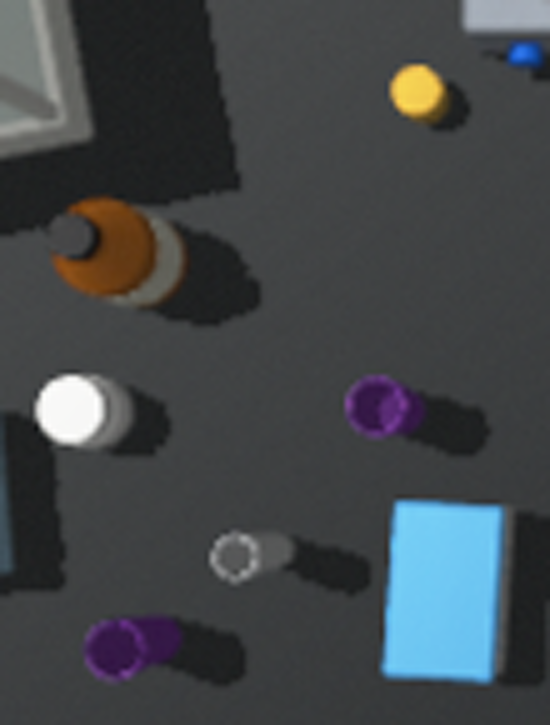

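```bash
python3 - <<'E'
from h import *
print('d',p2w('wrist',(321.3,187.3),.179),'w',p2w('wrist',(297.8,187.3),.179)-p2w('wrist',(345.2,187.3),.179))
print('t',p2w('wrist',(321.3,60+314.5/3),.179)-p2w('wrist',(321.3,60+450.5/3),.179))
go((.4155,.3622,.20),0)
E
```

```text
d [ 0.64743463 -0.024165    0.179     ] w [6.93793681e-05 3.95068156e-02 0.00000000e+00]
t [ 3.90911142e-02 -8.09921991e-05  0.00000000e+00]
d [-0.2324 -0.3857  0.0703] twist -0.0007200779681709336 time 29.2
```

```bash
python3 -m handwheel '[[0.06,-0.11,-0.19,0,0],[0.06,-0.11,-0.19,0,0],[0.06,-0.11,-0.19,0,0],[0.06,-0.11,-0.19,0,0],[0.06,-0.11,-0.19,0,0],[0.06,-0.2325,-0.386,0,0],[0.06,-0.2325,-0.386,0,0],[0.06,-0.2325,-0.386,0,0],[0.06,-0.2325,-0.386,0,0],[0.06,-0.2325,-0.386,0,0],[0.06,-0.2325,-0.386,0.04,0],[0.06,-0.2325,-0.386,0.08,0],[0.06,-0.2325,-0.386,0.08,0],[0.06,-0.2325,-0.386,0.08,0],[0.06,-0.2325,-0.386,0.08,0],[0.06,-0.2325,-0.386,0.08,0]]'; python3 - <<'E'
from h import *
o=get_obs();T=o['tool_pos'];print(T,o['tool_rot'])
i=read_camera('wrist');cv2.imwrite('pics/w22.png',i)
E
```

```text
time_s: 30.8
tool_pos: [0.4176, 0.3636, 0.1936]
tool_rot: [-179.9, -0.1, -0.1]
force: [-0.4, 1.2, -0.1]
grip_width: 0.0603
[0.41757925 0.36362465 0.19355619] [-1.79896499e+02 -1.35111105e-01 -7.68684432e-02]
```

View pics/w22.png

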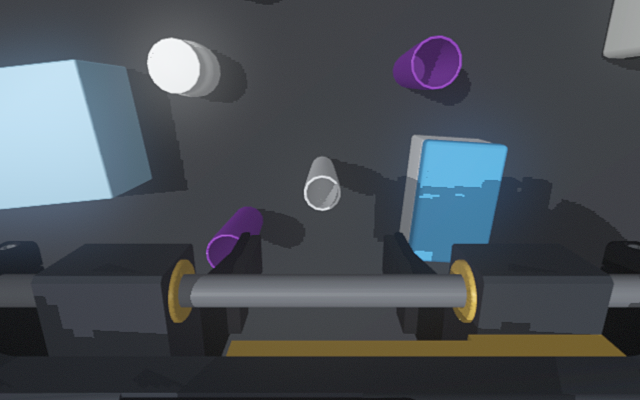

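```bash
python3 - <<'E'
from h import *
a=p2w('wrist',(322,193),.112);print(a,p2w('wrist',(304.5,193),.112)-p2w('wrist',(340,193),.112)); go((a[0],a[1],.060),0)
E
```

```text
[0.41517132 0.36251215 0.112     ] [5.61088530e-05 2.87715668e-02 0.00000000e+00]
d [-0.0026  0.0012  0.1333] twist -0.0013376988154980287 time 30.85
```

```bash
python3 -m handwheel '[[0.06,-0.002,0.001,0.04,0],[0.06,-0.002,0.001,0.08,0],[0.06,-0.002,0.001,0.105,0],[0.06,-0.002,0.001,0.12,0],[0.06,-0.002,0.001,0.13,0],[0.06,-0.002,0.001,0.133,0],[0.06,-0.002,0.001,0.133,0]]'; python3 -m handwheel '[[0.015,0,0,0,0],[0.015,0,0,0,0],[0.015,0,0,0,0],[0.015,0,0,0,0],[0.015,0,0,0,0],[0.015,0,0,0,0]]' 20
```

```text
time_s: 31.55
tool_pos: [0.415, 0.3624, 0.0594]
tool_rot: [-180.0, -0.1, -0.0]
force: [0.7, 0.3, 0.4]
grip_width: 0.0602
time_s: 32.15
tool_pos: [0.4146, 0.3621, 0.0588]
tool_rot: [-180.0, -0.0, -0.0]
force: [-1.1, 0.4, -0.2]
grip_width: 0.0281
```

```bash
python3 -m handwheel '[[0.015,0,0,-0.04,0],[0.015,0,0,-0.09,0],[0.015,0,0,-0.14,0],[0.015,0,0,-0.19,0],[0.015,0,0,-0.215,0],[0.015,0,0,-0.215,0],[0.015,0.12,0.19,-0.215,0],[0.015,0.12,0.19,-0.215,0],[0.015,0.12,0.19,-0.215,0],[0.015,0.12,0.19,-0.215,0],[0.015,0.12,0.19,-0.215,0],[0.015,0.21,0.35,-0.215,0],[0.015,0.21,0.35,-0.215,0],[0.015,0.21,0.35,-0.215,0],[0.015,0.21,0.35,-0.215,0],[0.015,0.2335,0.386,-0.215,0],[0.015,0.2335,0.386,-0.215,0],[0.015,0.2335,0.386,-0.215,0],[0.015,0.2335,0.386,-0.215,0],[0.015,0.2335,0.386,-0.215,0]]'; python3 - <<'E'
from h import *
o=get_obs();T=o['tool_pos'];print(T,o['tool_rot'])
i=read_camera('wrist');crop(i,210,80,220,220,3,'w23.png')
i=read_camera('side');crop(i,220,70,170,130,4.5,'s23.png')
E
```

```text
time_s: 34.15
tool_pos: [0.647, -0.0225, 0.2734]
tool_rot: [-180.0, 0.0, 0.1]
force: [-0.7, 0.1, -1.4]
grip_width: 0.0282
[ 0.64701441 -0.02245062  0.27341039] [-1.79999895e+02  3.50301927e-02  1.19770826e-01]
```

View pics/w23.png

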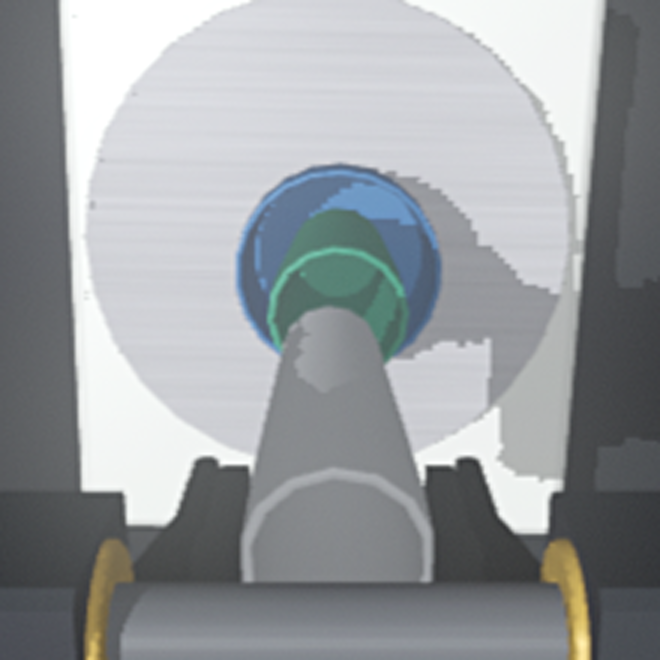

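View pics/s23.png

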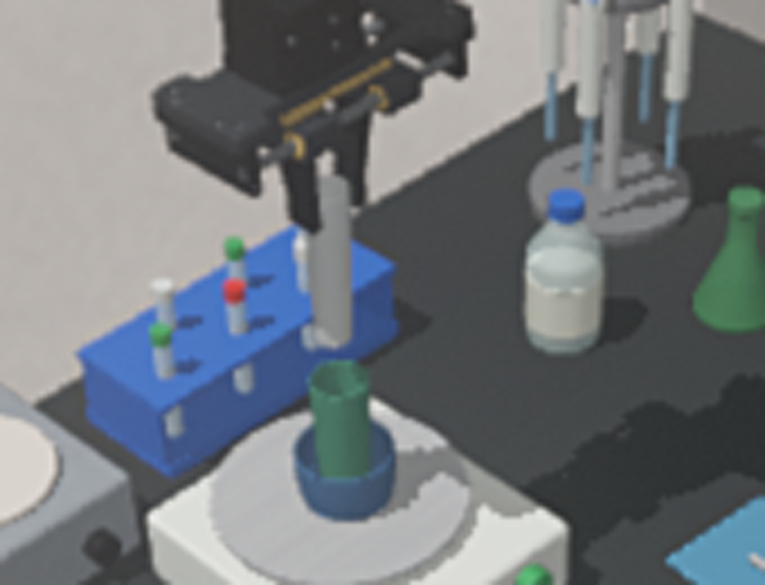

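```bash
python3 -m handwheel '[[0.015,0,0,0.018,0],[0.015,0,0,0.018,0],[0.015,0,0,0.018,0],[0.015,0,0,0.018,0]]'; python3 - <<'E'
from h import *
o=get_obs();T=o['tool_pos'];print(T,o['tool_rot'])
i=read_camera('side');crop(i,270,110,70,80,9,'s24.png')
i=read_camera('wrist');crop(i,270,120,100,100,7,'w24.png')
i=read_camera('top');crop(i,290,140,70,70,8,'t24.png')
E
```

```text
time_s: 34.65
tool_pos: [0.648, -0.0241, 0.2565]
tool_rot: [180.0, -0.1, -0.0]
force: [-0.2, -0.2, -0.3]
grip_width: 0.0282
[ 0.64796583 -0.02405279  0.25650484] [ 1.79989194e+02 -6.27496309e-02 -2.47192481e-02]
```

View pics/s24.png

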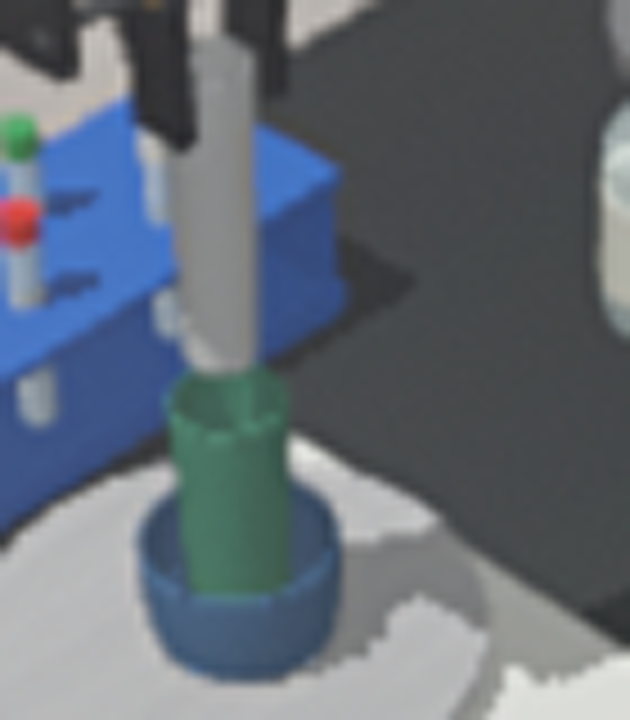

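View pics/w24.png

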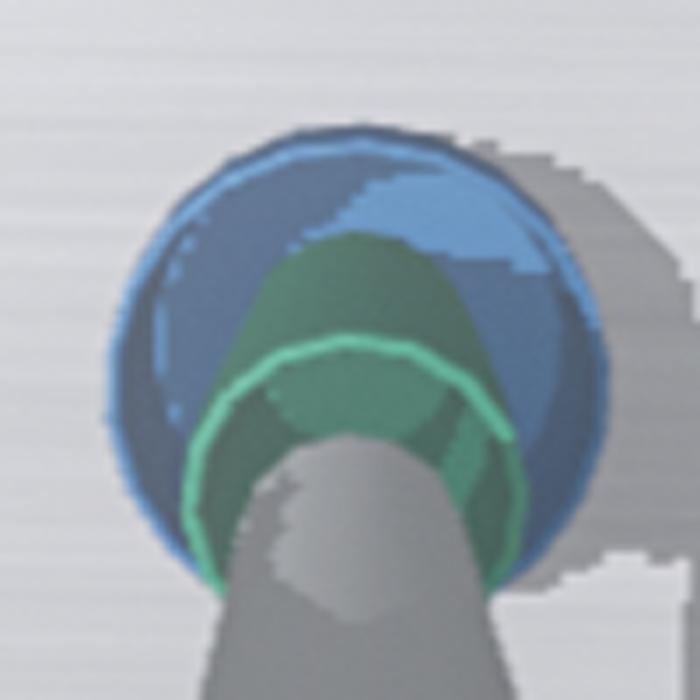

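```bash
python3 - <<'E'
from h import *
f=lambda c,x0,y0,s:((c[0]+.5)/s-.5+x0,(c[1]+.5)/s-.5+y0)
fe=p2w('wrist',f((354,436),270,120,7),.1977); dr=p2w('wrist',f((354,337),270,120,7),.179)
print('e x',fe-[.012,0,0],'d',dr-[.020,0,0])
# side: foot left/right/bottom; d rim l/r t/b
ef=p2w('side',f((222,360),270,110,9),.1977); ds=p2w('side',f((227,401),270,110,9),.179)
print(ef,ds, (ef-ds))
c=ds; print([np.round((w2p('side',np.array([.648,-.024,.179])+np.array([.02*np.cos(a),.02*np.sin(a),0]))-[270,110]+.5)*9-.5) for a in np.arange(0,6.28,1.57)])
print([np.round((w2p('side',np.array([.648,-.024,.1977])+np.array([.012*np.cos(a),.012*np.sin(a),0]))-[270,110]+.5)*9-.5) for a in np.arange(0,6.28,.785)])
E
```

```text
e x [ 0.64842159 -0.02393374  0.1977    ] d [ 0.64726173 -0.02387681  0.179     ]
[ 0.64865942 -0.02066022  0.1977    ] [ 0.64968778 -0.02243393  0.179     ] [-0.00102836  0.00177371  0.0187    ]
[array([192., 375.]), array([190., 430.]), array([277., 428.]), array([278., 373.])]
[array([205., 340.]), array([194., 357.]), array([204., 373.]), array([230., 380.]), array([257., 372.]), array([268., 355.]), array([258., 339.]), array([232., 333.])]
```

```bash
python3 -m handwheel '[[0.015,-0.0015,0.0004,0.01,0],[0.015,-0.0015,0.0004,0.025,0],[0.015,-0.0015,0.0004,0.045,0],[0.015,-0.0015,0.0004,0.06,0],[0.015,-0.0015,0.0004,0.06,0]]'; python3 - <<'E'
from h import *
i=read_camera('side');crop(i,270,110,70,80,9,'s25.png')
E
```

```text
time_s: 35.3
tool_pos: [0.6441, -0.0252, 0.192]
tool_rot: [180.0, 0.3, -0.0]
force: [0.2, 0.7, -0.5]
grip_width: 0.0283
```

View pics/s25.png

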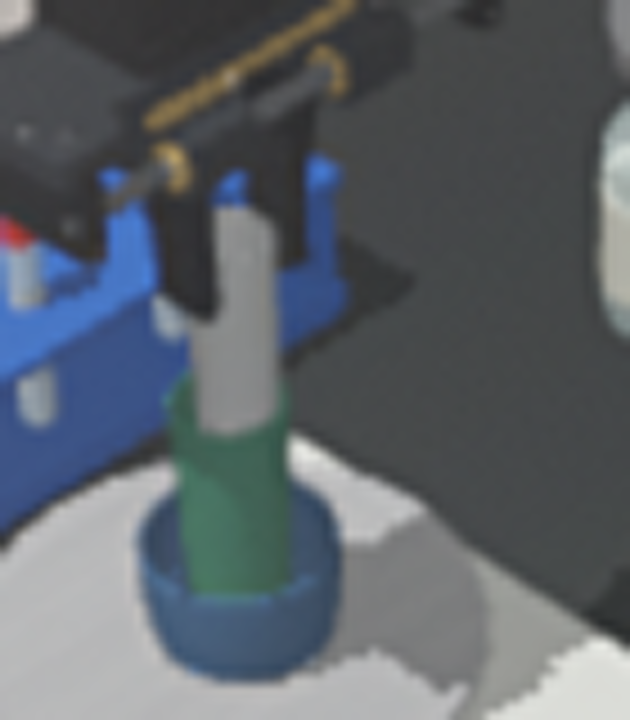

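```bash
python3 -m handwheel '[[0.015,0.0015,-0.0005,0,0],[0.015,0.0015,-0.0005,0.01,0],[0.015,0.0015,-0.0005,0.02,0],[0.015,0.0015,-0.0005,0.03,0],[0.015,0.0015,-0.0005,0.03,0]]'; python3 - <<'E'
from h import *
i=read_camera('side');crop(i,270,110,70,80,9,'s26.png')
E
```

```text
time_s: 35.85
tool_pos: [0.6464, -0.0245, 0.1633]
tool_rot: [180.0, 0.2, -0.0]
force: [-0.2, 1.1, -1.1]
grip_width: 0.0281
```

View pics/s26.png

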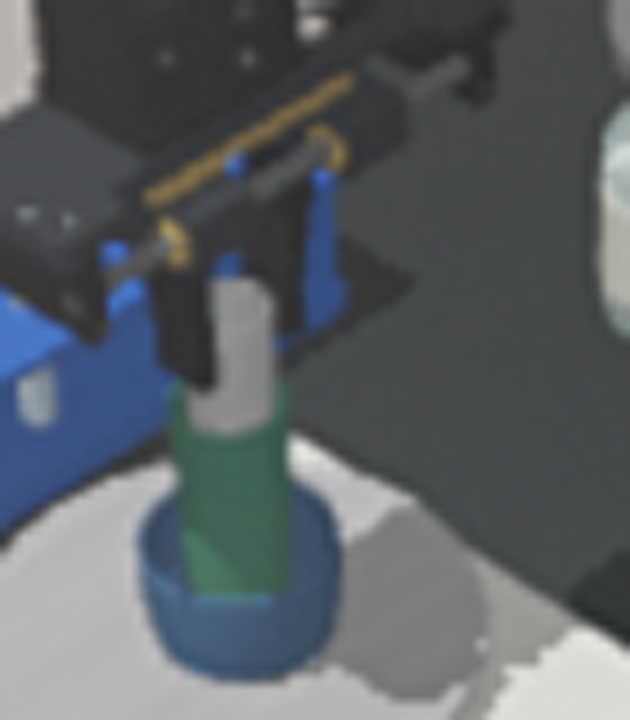

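```bash
python3 -m handwheel '[[0.015,0.0003,0,0.004,0],[0.015,0.0003,0,0.008,0],[0.015,0.0003,0,0.011,0],[0.015,0.0003,0,0.011,0]]'; python3 -m handwheel '[[0.015,0,0,0.0015,0],[0.015,0,0,0.003,0],[0.015,0,0,0.003,0]]'
```

```text
time_s: 36.3
tool_pos: [0.6477, -0.0243, 0.1541]
tool_rot: [180.0, 0.0, -0.0]
force: [-1.1, -0.6, -0.7]
grip_width: 0.0282
time_s: 36.6
tool_pos: [0.6479, -0.0242, 0.1515]
tool_rot: [180.0, 0.0, -0.0]
force: [0.6, -0.3, -1.2]
grip_width: 0.0282
```

```bash
python3 -m handwheel '[[0.015,0,0,0.001,0],[0.015,0,0,0.002,0],[0.015,0,0,0.002,0]]'; python3 -m handwheel '[[0.015,0,0,0.0007,0],[0.015,0,0,0.0014,0],[0.015,0,0,0.0014,0]]'
```

```text
time_s: 36.9
tool_pos: [0.6479, -0.0242, 0.1495]
tool_rot: [180.0, 0.0, -0.0]
force: [0.1, -0.1, -1.5]
grip_width: 0.0285
time_s: 37.2
tool_pos: [0.6484, -0.0241, 0.1488]
tool_rot: [180.0, -0.1, -0.0]
force: [-0.2, 0.3, 2.2]
grip_width: 0.0283
```

Contact at exactly 0.1488. Release gently and rise.

```bash
python3 -m handwheel '[[0.035,0,0,0,0],[0.05,0,0,0,0],[0.05,0,0,0,0],[0.05,0,0,0,0],[0.05,0,0,-0.03,0],[0.05,0,0,-0.07,0],[0.05,0,0,-0.11,0],[0.05,0,0,-0.13,0],[0.05,0,0,-0.13,0],[0.05,0,0,-0.13,0]]'; python3 - <<'E'
from h import *
o=get_obs();T=o['tool_pos'];print(T,o['tool_rot'])
i=read_camera('wrist');crop(i,210,60,220,220,3,'w27.png')
i=read_camera('top');crop(i,290,140,115,140,5,'t27.png')
i=read_camera('side');crop(i,260,100,90,90,8,'s27.png')
E
```

```text
time_s: 38.2
tool_pos: [0.6479, -0.0242, 0.2779]
tool_rot: [180.0, 0.0, -0.0]
force: [0.2, -0.3, 0.2]
grip_width: 0.0501
[ 0.64794711 -0.02416489  0.27786871] [ 1.79985042e+02  4.79145857e-03 -3.39919662e-02]
```

View pics/w27.png

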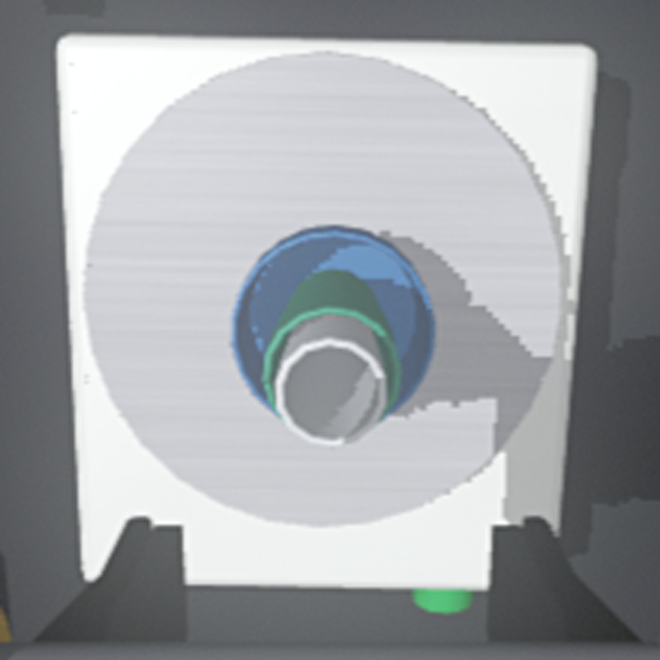

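View pics/s27.png

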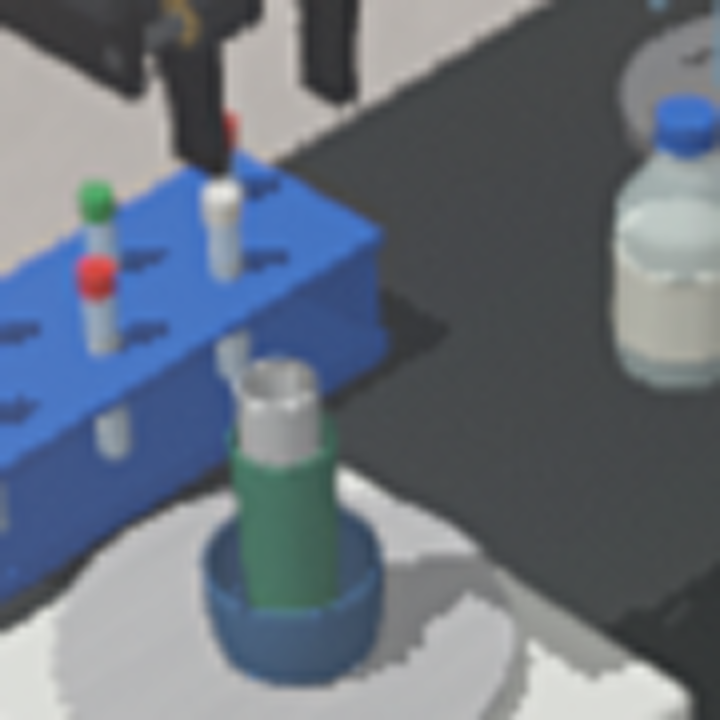

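View pics/t27.png

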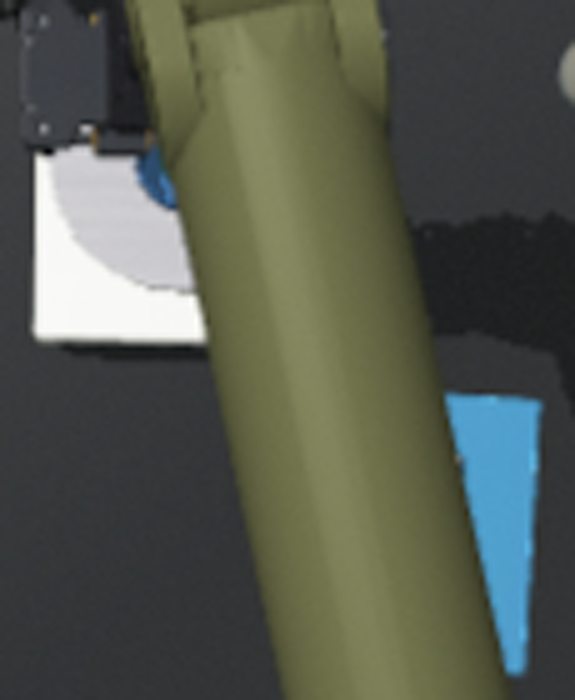

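The nest stands correctly, centred on the pan. Back to the stylus.

```bash
python3 - <<'E'
from h import *
go((.375,-.2185,.2),-2.9)
E
python3 -m handwheel '[[0.05,-0.14,0.1,0,0.05],[0.05,-0.14,0.1,0,0.05],[0.05,-0.14,0.1,0,0.05],[0.05,-0.14,0.1,0,0.05],[0.05,-0.273,0.194,0,0.05],[0.05,-0.273,0.194,0,0.05],[0.05,-0.273,0.194,0,0.05],[0.05,-0.273,0.194,0,0.05],[0.04,-0.273,0.194,0.05,0.05],[0.04,-0.273,0.194,0.1,0.05],[0.04,-0.273,0.194,0.13,0.05],[0.04,-0.273,0.194,0.13,0.05],[0.04,-0.273,0.194,0.13,0.05],[0.04,-0.273,0.194,0.13,0.05]]';python3 - <<'E'
from h import *
o=get_obs();T=o['tool_pos'];print(T,o['tool_rot'])
i=read_camera('wrist');cv2.imwrite('pics/w28.png',i)
E
```

```text
d [-0.2718  0.1941  0.0772] twist 0.049864960486699986 time 38.35
time_s: 39.75
tool_pos: [0.3761, -0.2188, 0.1501]
tool_rot: [179.9, -0.1, -2.9]
force: [-0.2, 0.2, -0.3]
grip_width: 0.04
[ 0.37613071 -0.21875905  0.15007462] [ 1.79905927e+02 -1.40284636e-01 -2.90786004e+00]
```

View pics/w28.png

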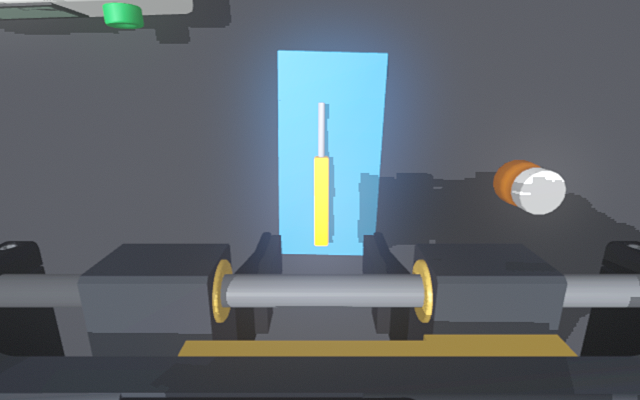

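```bash
python3 -m handwheel '[[0.04,0,0,0.05,0],[0.04,0,0,0.1,0],[0.04,0,0,0.14,0],[0.04,0,0,0.165,0],[0.04,0,0,0.175,0],[0.04,0,0,0.1785,0],[0.04,0,0,0.1785,0]]'; python3 -m handwheel '[[0.0,0,0,0,0],[0,0,0,0,0],[0,0,0,0,0],[0,0,0,0,0],[0,0,0,0,0],[0,0,0,0,0],[0,0,0,0,0]]' 35; python3 -m handwheel '[[0.0,0,0,-0.01,0],[0,0,0,-0.04,0],[0,0,0,-0.08,0],[0,0,0,-0.09,0],[0,0,0,-0.09,0],[0,0,0,-0.09,0]]';  python3 - <<'E'
from h import *
o=get_obs();T=o['tool_pos'];print(T,o['tool_rot'])
i=read_camera('wrist');cv2.imwrite('pics/w29.png',i)
E
```

```text
time_s: 40.5
tool_pos: [0.3761, -0.2189, -0.0291]
tool_rot: [179.9, -0.1, -2.9]
force: [-0.9, 0.0, 0.1]
grip_width: 0.0403
time_s: 41.2
tool_pos: [0.3751, -0.2183, -0.0299]
tool_rot: [180.0, -0.0, -2.9]
force: [-1.7, -0.0, 6.0]
grip_width: 0.0134
time_s: 41.8
tool_pos: [0.3742, -0.2178, 0.0591]
tool_rot: [-180.0, 0.1, -2.9]
force: [0.7, -0.1, -0.7]
grip_width: 0.0139
[ 0.37416476 -0.21778405  0.05906575] [-1.79988315e+02  5.64687254e-02 -2.91355651e+00]
```

View pics/w29.png

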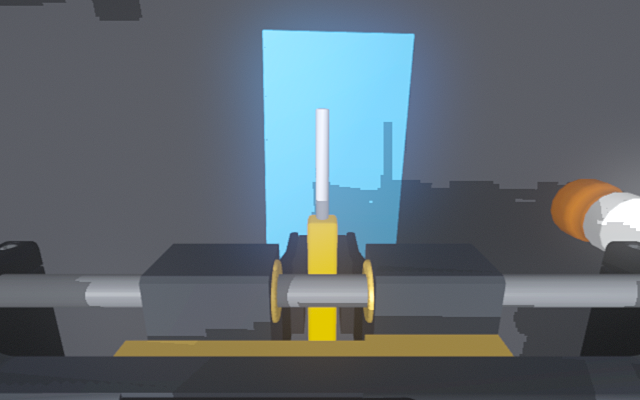

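```bash
python3 - <<'E'
from h import *
go((.4273,-.0697,.0030),-.95)
E
python3 -m handwheel '[[0,0.01,-0.04,0,-0.034],[0,0.02,-0.08,0,-0.034],[0,0.035,-0.12,0,-0.034],[0,0.0455,-0.15,0,-0.034],[0,0.0455,-0.15,0,-0.034],[0,0.0455,-0.15,0.03,-0.034],[0,0.0455,-0.15,0.048,-0.034],[0,0.0455,-0.15,0.056,-0.034],[0,0.0455,-0.15,0.056,-0.034],[0,0.0455,-0.15,0.056,-0.034]]';  python3 - <<'E'
from h import *
o=get_obs();T=o['tool_pos'];print(T,o['tool_rot'])
i=read_camera('wrist');crop(i,240,0,160,120,5,'w30c.png')
E
```

```text
d [ 0.0461 -0.1502  0.0556] twist -0.03402909251800599 time 41.85
time_s: 42.85
tool_pos: [0.4279, -0.0706, 0.0038]
tool_rot: [-180.0, 0.0, -1.0]
force: [-0.2, -1.0, 0.1]
grip_width: 0.0132
[ 0.4279412  -0.07063592  0.00382643] [-1.79973249e+02  1.03418183e-02 -9.72628198e-01]
```

View pics/w30c.png

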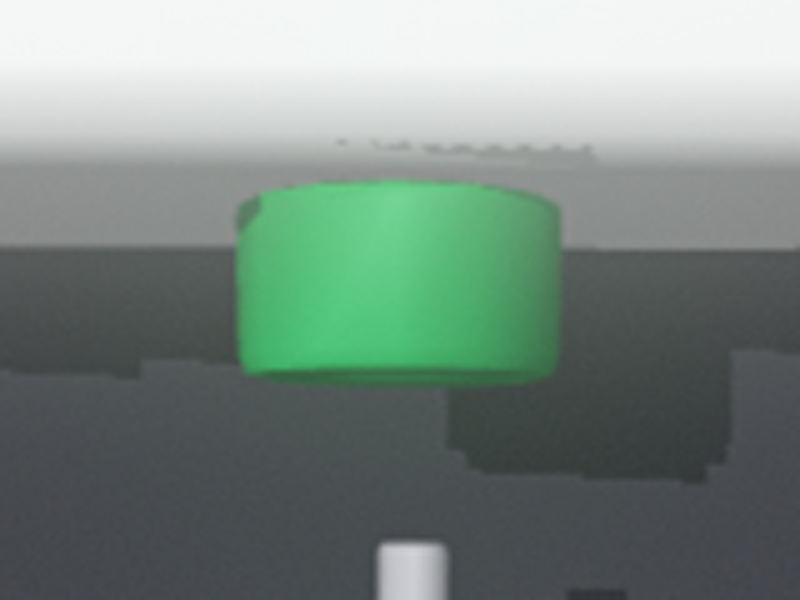

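Same view as before the first press, so I'll use the same correction (pin at 413, bezel centre at 399, about 1.2 mm).

```bash
python3 -m handwheel '[[0,0.004,-0.001,0.0005,0],[0,0.01,-0.001,0.0005,0],[0,0.015,-0.001,0.0005,0],[0,0.0205,-0.001,0.0005,0],[0,0.0205,-0.001,0.0005,0]]'; python3 -m handwheel '[[0,0.002,0,0,0],[0,0.004,0,0,0],[0,0.0055,0,0,0],[0,0.007,0,0,0],[0,0.007,0,0,0]]';python3 -m handwheel '[[0,0.001,0,0,0],[0,0.002,0,0,0],[0,0.002,0,0,0],[0,0.002,0,0,0]]'
```

```text
time_s: 43.4
tool_pos: [0.4488, -0.0698, 0.0032]
tool_rot: [-180.0, 0.0, -0.9]
force: [-1.3, 0.6, 0.7]
grip_width: 0.0138
time_s: 43.9
tool_pos: [0.4533, -0.0699, 0.0026]
tool_rot: [180.0, 0.2, -1.0]
force: [-6.2, -0.4, 2.2]
grip_width: 0.0132
time_s: 44.3
tool_pos: [0.4534, -0.0699, 0.0022]
tool_rot: [180.0, 0.5, -1.0]
force: [-10.8, 1.1, 4.7]
grip_width: 0.0132
```

```bash
python3 -m handwheel '[[0,-0.003,0,0,0],[0,-0.01,0,0,0],[0,-0.025,0,0,0],[0,-0.03,0,0,0],[0,-0.03,0,-0.03,0],[0,-0.03,0,-0.055,0],[0,-0.03,0,-0.055,0]]'; python3 - <<'E'
from h import *
o=get_obs();T=o['tool_pos'];print(T,o['force'])
i=read_camera('side');crop(i,220,80,200,150,4,'s31.png')
go((.3775,-.2195,-.0285),-2.9)
E
```

```text
time_s: 45.0
tool_pos: [0.4314, -0.0705, 0.0617]
tool_rot: [179.8, -0.5, -1.0]
force: [1.2, 0.1, -0.7]
grip_width: 0.0135
[ 0.43144481 -0.07051491  0.06171282] [ 1.15588939  0.086967   -0.74033088]
d [-0.0503  0.1497  0.0887] twist 0.03340258063741029 time 45.05
```

View pics/s31.png

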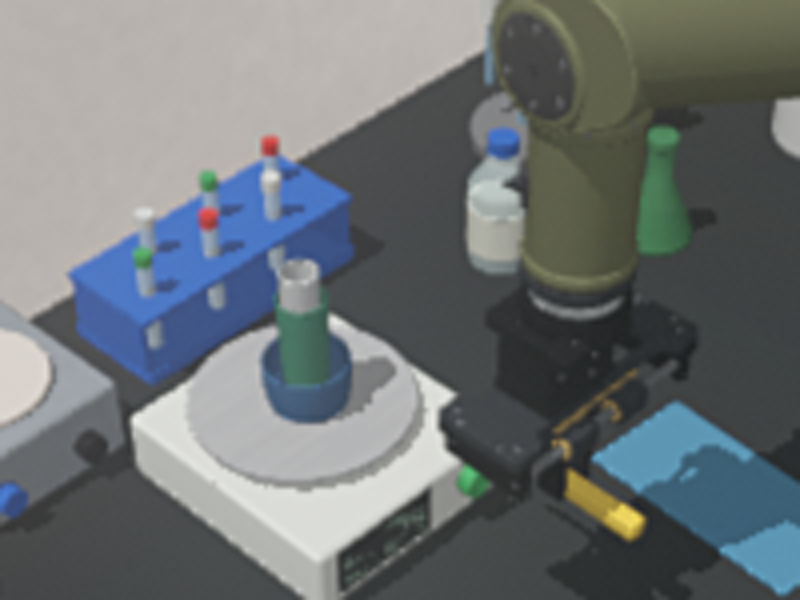

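```bash
python3 -m handwheel '[[0,-0.01,0.04,0,0.034],[0,-0.02,0.08,0,0.034],[0,-0.04,0.12,0,0.034],[0,-0.047,0.15,0,0.034],[0,-0.047,0.15,0,0.034],[0,-0.047,0.15,0.04,0.034],[0,-0.047,0.15,0.07,0.034],[0,-0.047,0.15,0.082,0.034],[0,-0.047,0.15,0.087,0.034],[0,-0.047,0.15,0.087,0.034]]'; python3 -m handwheel '[[0.025,0,0,0,0],[0.035,0,0,0,0],[0.04,0,0,0,0],[0.04,0,0,0,0],[0.04,0,0,-0.03,0],[0.04,0,0,-0.08,0],[0.04,0,0,-0.13,0],[0.04,0,0,-0.18,0],[0.04,0,0,-0.2,0],[0.04,0,0,-0.2,0],[0.04,0,0,-0.2,0],[0.04,0,0,-0.2,0]]'; python3 - <<'E'
from h import *
o=get_obs();T=o['tool_pos'];print(T,o['force'])
cv2.imwrite('pics/w32.png',read_camera('wrist'))
cv2.imwrite('pics/side32.png',read_camera('side'))
t=read_camera('top');cv2.imwrite('pics/top32.png',t)
E
```

```text
time_s: 46.05
tool_pos: [0.3784, -0.2181, -0.0286]
tool_rot: [-180.0, 0.0, -2.8]
force: [0.1, -0.4, 0.2]
grip_width: 0.0135
time_s: 47.25
tool_pos: [0.3769, -0.2181, 0.1697]
tool_rot: [-179.9, 0.1, -2.9]
force: [-0.0, -0.8, -0.5]
grip_width: 0.0402
[ 0.37691774 -0.21807879  0.16966976] [-0.02436449 -0.76633705 -0.47160553]
```

View pics/w32.png

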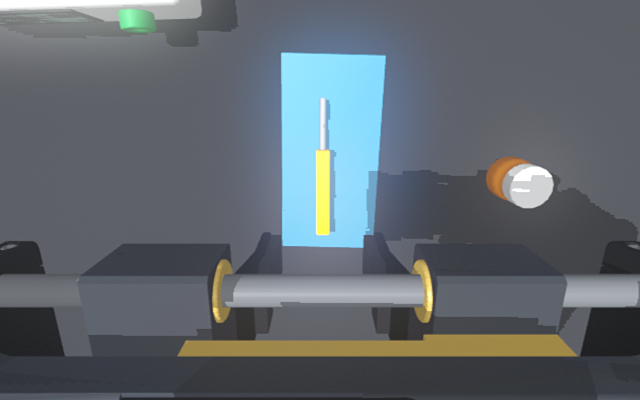

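View pics/side32.png

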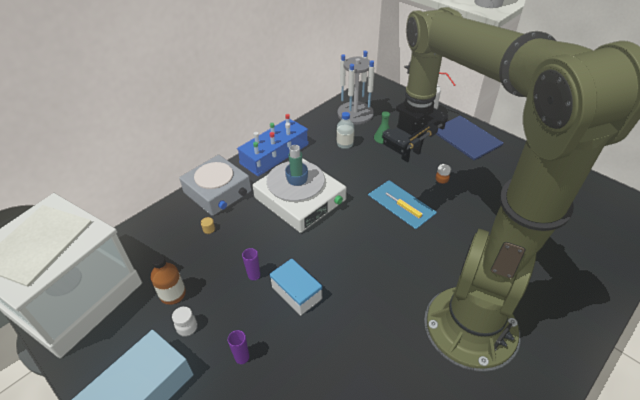

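View pics/top32.png

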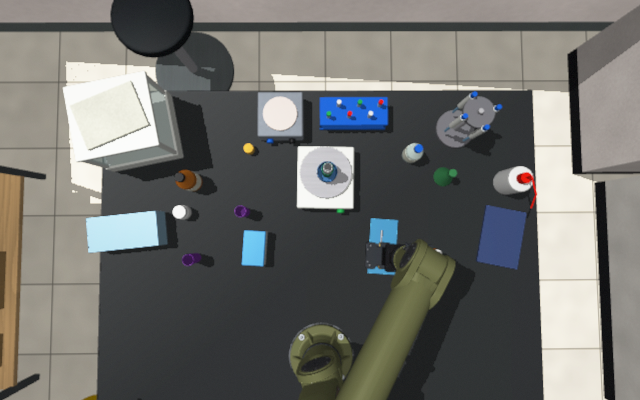

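The stylus lies wholly on the mat (wrist view: tip (323,98), end (323,235), mat edges at y 53 and 246). The nest is upright on the pan and the bystanders stand where they were. Handing in.

```bash
python3 - <<'E'
from h import *
print(p2w('wrist',(323.5,98),.010),p2w('wrist',(323,235),.017),p2w('wrist',(323,246),.003))
print(sign_off())
E
```

```text
[ 0.4476063  -0.22411001  0.01      ] [ 0.30862343 -0.21658     0.017     ] [ 0.28980971 -0.21565017  0.003     ]
the job is handed in; nothing more can be done
None
```

I pressed the tare button with the stylus while the pan was empty and laid the stylus back on its mat. I then nested the three cups present, green (cup_d) in blue (cup_a) and silver (cup_e) in green, on the pan. I pressed tare again under the nest's load, laid the stylus on the mat and handed in at about 47 s. The system gave no verdict.

**Last checks**
- **Presses:** both bottomed out at the expected depth with about 10 N of force. I had no direct reading of the button's travel or of its return.
- **Nest:** each cup met resistance at the height expected for fully down. The last pictures show the nest upright and near the middle of the pan.
- **Stylus:** it lies flat on the mat with its end about 19 mm inside the near edge.
- **Everything else:** the bystanders and both purple look-alikes look unmoved, and the gripper is raised clear and empty.

**What disagreed**
- **Fingertips:** they sit about 35 mm higher than the reported tool point, so my first two tries at gripping the stylus closed above it. I corrected for this in every later move.
- **cup_a:** it was knocked a few centimetres during the run, and I found it again before gripping it.
- **Green cup position:** the wrist camera and the arm's own reading differed by about 2 mm. I used the pictures to line up the silver cup.

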